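Lay the light panel flat and set out the stacked culture dishes

ROBOT

A 6-joint arm with a two-finger parallel gripper is mounted at the origin on the work surface. World frame = base frame: x ahead of the robot, y to its left, z up, the work surface at z = 0. Lengths are in m, angles in rad, forces in N, time in s.
With the tool pointing down it reaches from about 0.25 to 0.8 m from the base axis. Payload 3.9 kg.
Tool frame: the origin (TCP) lies midway between the tips of the shut fingers; the grasp point (between the pads) lies 19 mm behind it (env.grasp_offset is the distance from the TCP to the grasp point, in m); z points along the fingers, y is the direction in which the jaws open and shut (so a half turn about z gives the same grasp; the last joint's range is limited). The gripper opens to 85 mm and grips with 20 to 120 N. Pads are 22 mm wide; open, the fingers measure 114 mm over their backs; the gripper's body (76 mm by 85 mm) begins 54 mm behind the grasp point. The pads swing forward as they close: fully open they stand 13 mm farther back than shut.
Start: joints at [-1.206, 0.26, -0.138, 1.173, 0, 1.571], TCP at [0.187, -0.49, 0.206] pointing down, gripper open.
Joint ranges: [-2.78, 2.78], [-0.83, 1.72], [-1.28, 1.37], [-1.9, 2.12], [-1.57, 1.48], [-3.14, 3.14]. Speed limits (rad/s): [2.57, 2.57, 3.14, 3.14, 3.14, 3.14].

INTERFACE

Orientations are given as a unit quaternion [x, y, z, w].
In Python, from cell import env gives the robot as it stands.
- The arm moves only by the tool send_rows, never from a script. Its argument "deltas" is a list of rows, each an object of numbers: "x", "y", "z": the shift along the tool's x, y, z in mm; "spin": the turn about the tool's z in rad; "jaw": the closure, from 0 (fully open) to 1 (shut). In form: [{"x": .., "y": .., "z": .., "spin": .., "jaw": ..}, ...]. A call has 1 to 20 rows; each row shifts and turns the commanded pose from where the row before left it, along the tool's axes as they then stand; what a row does not reach is not made up. A row lasts 1/8 s, in which the tool goes at most 62.5 mm and 10.7 degrees, less where a joint would pass 70% of its speed; a pose out of reach is approached as far as the arm can. A call is refused whole if a number of a shift passes 62.5 or a number of a turn 0.188, either way. A call with a gripper value outside its range is refused whole. The fingers move at their own pace and stop on an object; "grip_force" is the grip in N (left out, the last holds). Time passes only in rows, so rows that do not move let the fingers close. It gives the time, the measured TCP pose, the force and the opening at its end, in the units of the state.
- env.sense(): the state, without advancing time (a new reading comes with each control period).
- env.grab_frame(name): name is "scene" or "top"; returns (picture, depth): 384x512x3 uint8, red, green, blue; 384x512 float32, m along the optical axis (not along the pixel's ray), 0 where there is no reading.
- env.calibration(name): a dict with "fx", "fy", "cx", "cy" (pixels), "distortion" ([k1, k2, p1, p2, k3] as OpenCV has them; the pictures are not rectified), "origin" and "orientation" of the camera in the world. Camera axes: x right, y down, z forward; pixel columns grow to the right and rows downward; lengths in m; the calibration is good to about 2 mm. A picture is of the moment at which its call begins. calibration takes no time and is no camera call.
- env.finish_job(): hands the job in, once; it reports no verdict.
The state is a dict: "t": time; "qpos": joint angles; "dq": joint speeds; "joint_torque": joint torques, N m; "tcp_pos": TCP position; "orientation": TCP orientation; "ft_force": force on the tool from outside, world axes, zero at the start; "torque": the same for the moment, N m; "opening": finger opening in m.
Only numpy, scipy, OpenCV 4.12 (cv2) and the standard library are available. Lean on these libraries where they do the work, as an engineer would, in place of code of your own. Each camera call takes 0.05 s, during which the arm holds its last target.

TASK

First work the wooden wedge backward out from under the front edge of the light panel, so that the panel lies down flat, and lay the wedge sloping side up on the floor of the empty tray, about its middle. Then take the stack of culture dishes apart from the top down: set the small dish in the middle of the balance pan, then the medium one in the middle of the bare round turntable, and last the large one in the middle of the circle on the light panel. Keep every dish upright, leave the beaker where it stands, and let go of everything at the end.

Things in the scene. Friction and masses are not known exactly. Their poses are not given: they have to be found in the camera images.
- wedge_mid (a point): wooden wedge, 90 long, 26 wide, 36 high (thick end) to 4 mm (thin end), thin half 40-48 mm under the panel's front edge, thick half out towards the robot. Point: middle of length and width, 10 mm above its underside; x from thick to thin end, z up. Pinch it across its width 24 mm from the point on the thick side (29 mm high there). The panel presses on it with some 4 N; 55 mm along -x frees it.
- dish_small_mid (a point): small closed round culture dish, clear plastic over a cream filling, diameter 36 mm, height 24 mm, flat top and bottom; at the start the top of the stack of three, standing on the medium dish. The point is its centre, half-way up (12 mm above its underside); z is up along the dish's axis.
- dish_medium_mid (a point): medium closed round culture dish, clear plastic over a cream filling, diameter 50 mm, height 24 mm, flat top and bottom; at the start the middle of the stack of three, standing on the large dish. The point is its centre, half-way up (12 mm above its underside); z is up along the dish's axis.
- dish_large_mid (a point): large closed round culture dish, clear plastic over a cream filling, diameter 64 mm, height 24 mm, flat top and bottom; at the start the bottom of the stack of three, standing on the bench. The point is its centre, half-way up (12 mm above its underside); z is up along the dish's axis.
- pan_mid (a point): compact white balance, 130 x 110 mm, fixed, with a small grey-green window in front and a round steel pan of diameter 84 mm. The point is the centre of the pan's upper face, 33 mm above the bench; z up.
- turntable_mid (a point): bare aluminium dish turntable, a round disc of diameter 100 mm on a grey round foot, fixed and not turning. The point is the centre of the disc's upper face, 28 mm above the bench; z up.
- panel_mid (a point): light panel: white plate, grey rim, 165 x 160 x 14 mm, a thin 84 mm circle round its middle. Hinged along its far edge to a fixed grey foot; front edge propped on the wedge; sinks flat by itself once the wedge is out. Point: middle of its upper face, 20 mm above the bench when flat (7 mm more when propped); x from front edge to hinge, z square to the face.
- tray: empty square open tray of white enamel, 125 x 125 mm outside, 20 mm high, walls 4 mm and floor about 4 mm thick, fixed. The origin is the centre of its underside, on the bench; z up.
- beaker: empty glass beaker, diameter 68 mm, height 85 mm, loose, standing behind the panel on the robot's left: a bystander. The origin is the centre of its underside.
There are look-alikes about, which are no part of the job. Leave any red look-alike of the part that bears dish_medium_mid alone. Leave any red look-alike of the part that bears dish_large_mid alone.

How it is judged:
On the way, in this order (a step that is already met when the one before it is completed fails the run):
1. the wedge is out and lies in the tray, the panel lies flat (angle between panel_mid's own z axis and vertical below 0.025 rad and horizontal distance between wedge_mid and tray below 0.04 m and z of wedge_mid in the frame of tray below 0.02 m and angle between wedge_mid's own z axis and vertical below 0.1 rad and linear speed of wedge below 0.02 m/s), for 0.2 s.
2. the small dish stands in the middle of the balance pan (horizontal distance between dish_small_mid and pan_mid below 0.012 m and z of dish_small_mid in the frame of pan_mid between 0.008 and 0.016 m and angle between dish_small_mid's own z axis and vertical below 0.08 rad and linear speed of dish_small below 0.02 m/s), for 0.2 s.
3. the medium dish stands in the middle of the turntable (horizontal distance between dish_medium_mid and turntable_mid below 0.012 m and z of dish_medium_mid in the frame of turntable_mid between 0.008 and 0.016 m and angle between dish_medium_mid's own z axis and vertical below 0.08 rad and linear speed of dish_medium below 0.02 m/s), for 0.2 s.
At the end, for the whole second after the job is handed in: Panel flat (within 0.025 rad); wedge sloping side up on the tray floor, its midpoint within 40 mm of the tray centre; small, medium and large dishes level on balance pan, turntable and light panel, each within 12 mm of the middle; all released and at rest (all of step 1 and all of step 2 and all of step 3 and horizontal distance between dish_large_mid and panel_mid below 0.012 m and z of dish_large_mid in the frame of panel_mid between 0.008 and 0.016 m and angle between dish_large_mid's own z axis and vertical below 0.08 rad and linear speed of dish_large below 0.02 m/s); the robot touches nothing.
It fails at once if a dish is tipped over (more than 0.6 rad) (angle between any of dish_small_mid, dish_medium_mid, dish_large_mid's own z axis and vertical above 0.6 rad).
It fails at once if the beaker is moved by more than 30 mm or tipped (distance of beaker from where it was at the start of the episode above 0.03 m or angle between beaker's own z axis and vertical above 0.3 rad).
It also fails if it takes over 115 s, if anything falls off the work surface, if the arm or the gripper's body presses on something with over 40 N, if the wrist force passes 120 N, or if a joint passes its speed limit or range.

## Working session

There is one attempt and no reset: what is moved stays moved. The work goes in short steps, Python scripts to look and compute and a tool call to move; the robot and the scene stay as the last step left them, time stands still between calls to the robot, and variables do not carry over. Pictures are saved under pics/ and viewed, and the job is handed in when it is done.

Besides the shell and the picture viewer there is one more tool, called after "Call:" as name([rows], argument=value, ...), one row to a line, values as JSON. send_rows: Moves the arm, as the interface text tells. Its arguments: {"type":"object","properties":{"deltas":{"type":"array"},"grip_force":{"type":"number"}},"required":["deltas"]}

```bash
ls; mkdir -p pics
python3 - <<'E'
from cell import env
import cv2,numpy as np
print(env.sense())
for n in("scene","top"):
    p,d=env.grab_frame(n); print(n,env.calibration(n))
    cv2.imwrite(f"pics/{n}0.png",cv2.resize(p[:,:,::-1],(800,600),interpolation=cv2.INTER_CUBIC)); np.savez(f"{n}0.npz",p=p,d=d)
E
```

```text
pics
{'t': 0.0, 'qpos': array([-1.20601806e+00,  2.60667646e-01, -1.39348953e-01,  1.17265369e+00,
       -2.08803748e-06,  1.57077628e+00]), 'dq': array([ 0.00011284, -0.00163862,  0.00036305, -0.00168149,  0.00139391,
       -0.00085263]), 'joint_torque': array([ 3.95861543e-04, -4.05676067e+01,  2.53922743e+01,  1.87096040e-02,
        1.74218021e-04,  2.38489250e-06]), 'tcp_pos': array([ 0.18704042, -0.48980592,  0.2051811 ]), 'orientation': array([ 9.83410911e-01,  1.81389369e-01, -1.70966409e-04, -9.21250209e-04]), 'ft_force': array([0.34495909, 0.57655232, 0.25747855]), 'torque': array([-0.0091953 , -0.05552259,  0.0213601 ]), 'opening': 0.08529494903873841}
scene {'fx': 371.3874004559499, 'fy': 371.3874004559499, 'cx': 256.730145871614, 'cy': 192.64058864433406, 'distortion': array([0.02305239, 0.        , 0.        , 0.        , 0.        ]), 'origin': array([ 0.94512819, -0.25419909,  0.71187387]), 'orientation': array([ 0.82426465,  0.47486848, -0.15465342, -0.26677713])}
top {'fx': 393.95975275683907, 'fy': 393.95975275683907, 'cx': 249.88557526559217, 'cy': 192.8775329120267, 'distortion': array([0.04013453, 0.        , 0.        , 0.        , 0.        ]), 'origin': array([ 0.44669371, -0.00754187,  1.02436738]), 'orientation': array([-0.69795592,  0.71486397, -0.0221692 ,  0.03654528])}
```

View pics/scene0.png

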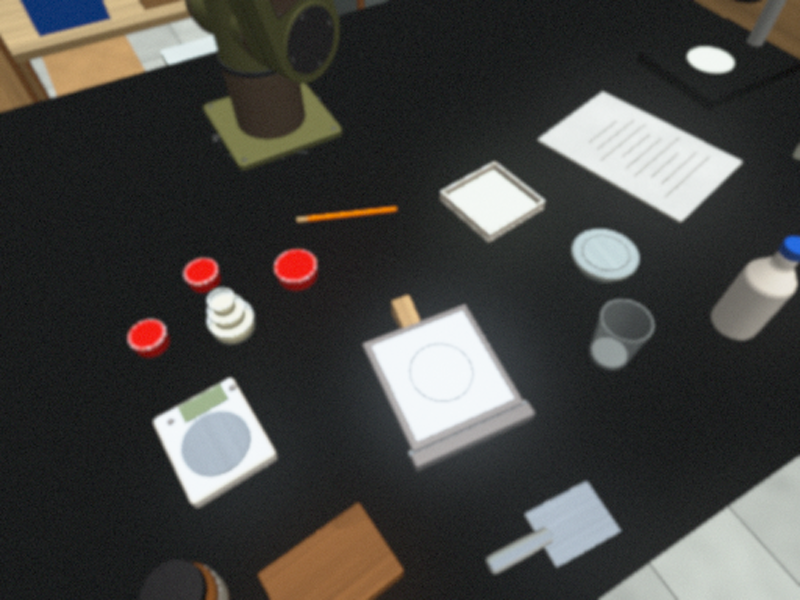

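View pics/top0.png

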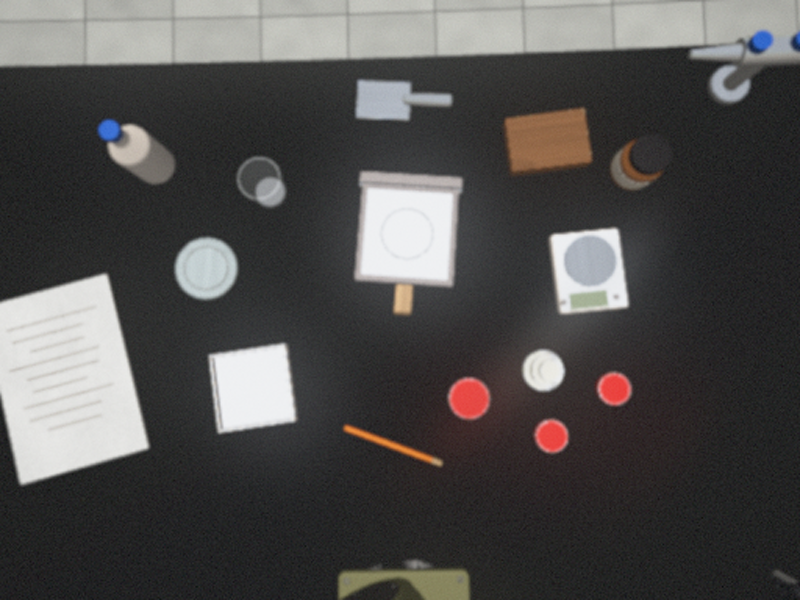

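Both views are clear. In the top view (800x600) I see the panel circle at (407,234), the wedge at (403,299), the tray at (252,388), the stack at (544,371), the balance pan at (590,261), the turntable at (206,268) and the beaker at (262,180). The red look-alikes are near the stack.

```bash
cat > h.py <<'E'
import numpy as np,cv2
from scipy.spatial.transform import Rotation as R
from cell import env
def ray(n,uv):
    c=env.calibration(n);K=np.array([[c['fx'],0,c['cx']],[0,c['fy'],c['cy']],[0,0,1]])
    q=cv2.undistortPoints(np.array(uv,float).reshape(-1,1,2),K,c['distortion']).reshape(-1,2)
    d=R.from_quat(c['orientation']).apply(np.c_[q,np.ones(len(q))])
    return np.array(c['origin']),d
def onz(n,uv,z):
    o,d=ray(n,uv); return o+d*((np.asarray(z)-o[2])/d[:,2])[:,None] if np.ndim(z) else o+d*((z-o[2])/d[:,2:3])
def pts(n,d,uv): # depth based
    uv=np.atleast_2d(uv); o,r=ray(n,uv); z=d[uv[:,1].astype(int),uv[:,0].astype(int)]
    return o+r*z[:,None]
def pix(n,P):
    c=env.calibration(n);K=np.array([[c['fx'],0,c['cx']],[0,c['fy'],c['cy']],[0,0,1]])
    Ri=R.from_quat(c['orientation']).inv(); X=Ri.apply(np.atleast_2d(P)-c['origin'])
    return cv2.projectPoints(X,np.zeros(3),np.zeros(3),K,c['distortion'])[0].reshape(-1,2)
E
python3 - <<'E'
from h import *
f=np.load('top0.npz');p,d=f['p'],f['d']
v,u=np.mgrid[0:384,0:512]
uv=np.c_[u.ravel(),v.ravel()]
P=pts('top',d,uv).reshape(384,512,3)
Z=P[...,2]
for nm,(x,y) in dict(circ=(260,150),panfront=(260,176),panback=(260,122),wedge=(257.5,192),wedgeTip=(257,198),tray=(161,248),pan=(377,167),tt=(132,171),stack=(348,237),med=(337,237),bench=(290,300),lgred=(300,254)).items():
    x,y=int(x),int(y); print(nm,P[y,x].round(3), p[y,x], np.median(Z[y-1:y+2,x-1:x+2]).round(3))
cv2.imwrite('pics/crop1.png',np.hstack([cv2.resize(p[160:270,x:x+110,::-1],(400,400),interpolation=cv2.INTER_NEAREST) for x in(205,300)]))
z=np.clip(Z*2000,0,255).astype(np.uint8); cv2.imwrite('pics/z.png',cv2.resize(z,(800,600),interpolation=cv2.INTER_NEAREST))
E
```

```text
circ [ 0.64  -0.017  0.025] [239 241 242] 0.027
panfront [ 0.572 -0.015  0.032] [236 236 239] 0.032
panback [ 0.714 -0.019  0.023] [225 225 229] 0.019
wedge [ 0.531 -0.006  0.03 ] [213 179 140] 0.029
wedgeTip [ 0.516 -0.006  0.034] [199 165 126] 0.034
tray [ 0.395  0.246 -0.001] [238 240 241] 0.004
pan [ 0.587 -0.309  0.032] [170 178 186] 0.032
tt [0.594 0.313 0.025] [200 210 213] 0.027
stack [ 0.415 -0.221  0.07 ] [233 231 224] 0.07
med [ 0.414 -0.205  0.019] [228 226 221] 0.022
bench [ 0.257 -0.083 -0.002] [42 33 36] -0.001
lgred [ 0.373 -0.11   0.024] [230  69  62] 0.022
```

View pics/crop1.png

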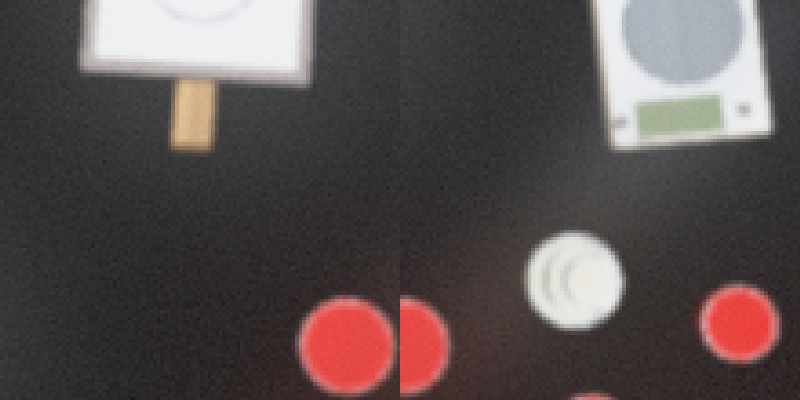

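View pics/z.png

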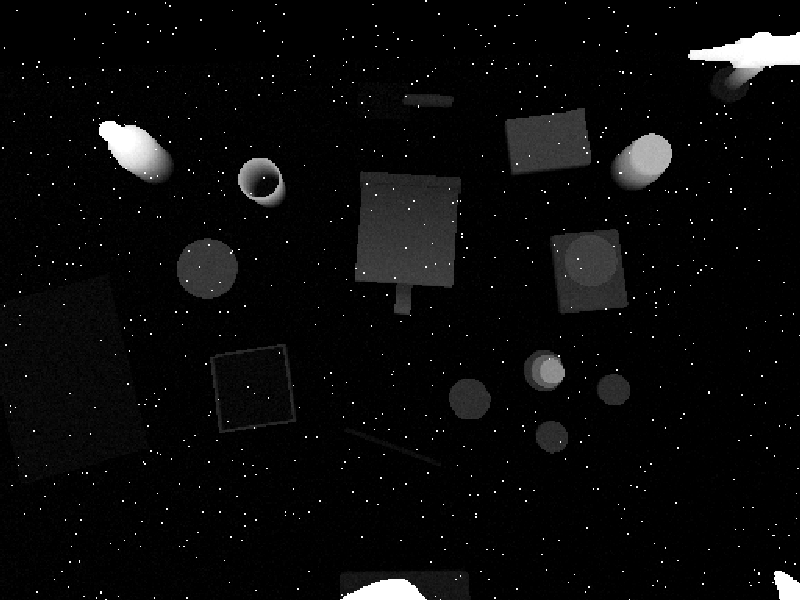

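The depth map separates every object (stack tiers near (544,371), tray rim, pan, turntable). I'll measure each from height masks.

```bash
cat > meas.py <<'E'
from h import *
def zmap(n,d):
    v,u=np.mgrid[0:384,0:512]
    return pts(n,d,np.c_[u.ravel(),v.ravel()]).reshape(384,512,3)
def circ(n,P,x,y,r,zl,zh,ztop,ex=None):
    W=((np.hypot(P[...,0]-x,P[...,1]-y)<r)&(P[...,2]>zl)&(P[...,2]<zh)).astype(np.uint8)
    W=cv2.medianBlur(W*255,3)
    cs=max(cv2.findContours(W,cv2.RETR_EXTERNAL,cv2.CHAIN_APPROX_NONE)[0],key=cv2.contourArea)
    q=onz(n,cs.reshape(-1,2),ztop)[:,:2].astype(np.float32)
    c,rr=cv2.minEnclosingCircle(q); e=cv2.fitEllipse(q)
    return np.round(c,4),round(rr,4),np.round(e[0],4),np.round(e[1],4)
E
python3 - <<'E'
from meas import *
F={n:np.load(n+'0.npz') for n in('top','scene')}
for n in F:
    P=zmap(n,F[n]['d'])
    print(n)
    for nm,a in dict(small=(.415,-.221,.06,.062,.09,.072),med=(.415,-.221,.06,.040,.057,.048),large=(.415,-.221,.06,.014,.033,.024),pan=(.587,-.309,.047,.0295,.045,.033),tt=(.594,.313,.09,.017,.045,.028),lgred=(.373,-.11,.06,.014,.04,.024),beaker=(.73,.24,.08,.07,.1,.085)).items():
        try: print(nm,*circ(n,P,*a))
        except Exception as e: print(nm,e)
# color-based
p=F['top']['p'].astype(int)
def rect(W,z):
    cs=max(cv2.findContours(cv2.medianBlur(W.astype(np.uint8)*255,3),0,1)[0],key=cv2.contourArea)
    q=onz('top',cs.reshape(-1,2),z)[:,:2].astype(np.float32)*1000
    return cv2.minAreaRect(q)
P=zmap('top',F['top']['d']);Z=P[...,2]
def box(x0,x1,y0,y1): return (P[...,0]>x0)&(P[...,0]<x1)&(P[...,1]>y0)&(P[...,1]<y1)
wood=(p[...,0]-p[...,2]>40)&box(.45,.58,-.06,.06)
print('wedge',rect(wood,.032), wood.sum())
br=p.sum(2)>330
print('tray',rect(br&box(.3,.48,.14,.35),.02))
pb=box(.53,.76,-.13,.1)&(p.sum(2)>300)&~(p[...,0]-p[...,2]>25)&(Z>.01)
print('panel',rect(pb,.03))
m=pb&(p.sum(2)>600); ys,xs=np.nonzero(m)
A=P[m]; G=np.c_[A[:,0],A[:,1],np.ones(len(A))]
k=np.abs(A[:,2]-.025)<.015
print('plane',np.linalg.lstsq(G[k],A[k,2],rcond=None)[0], rect(m,.027))
# hinge foot etc
yy=p.sum(2)
print('bench z',np.median(Z[box(.25,.3,-.1,.0)]))
E
```

```text
top
small [ 0.415  -0.2319] 0.0188 [ 0.4147 -0.2314] [0.034  0.0361]
med [ 0.4143 -0.2302] 0.0256 [ 0.4145 -0.2316] [0.0464 0.0475]
large [ 0.4146 -0.2301] 0.0329 [ 0.4142 -0.2323] [0.0603 0.063 ]
pan [ 0.589  -0.3099] 0.0417 [ 0.5892 -0.3099] [0.0792 0.0809]
tt [0.5933 0.3124] 0.0501 [0.5934 0.3121] [0.0968 0.0981]
lgred [ 0.3722 -0.1095] 0.0334 [ 0.372  -0.1095] [0.0625 0.0652]
beaker [0.7229 0.2112] 0.0348 [0.7223 0.2111] [0.0622 0.0643]
scene
small [ 0.4181 -0.2334] 0.0211 [ 0.4178 -0.234 ] [0.034  0.0411]
med [ 0.4184 -0.2325] 0.0264 [ 0.4188 -0.2326] [0.0455 0.0505]
large [ 0.419  -0.2322] 0.0329 [ 0.4165 -0.2324] [0.0577 0.0665]
pan [ 0.5888 -0.3124] 0.0431 [ 0.589  -0.3119] [0.082  0.0843]
tt [0.5933 0.3092] 0.0529 [0.5947 0.3094] [0.0988 0.1024]
lgred [ 0.3754 -0.1115] 0.0355 [ 0.3751 -0.1129] [0.0624 0.0679]
beaker [0.7264 0.2065] 0.0388 [0.7264 0.2067] [0.0658 0.0762]
wedge ((533.87841796875, -7.658617973327637), (27.79743766784668, 45.69816970825195), 88.52406311035156) 207
tray ((396.56207275390625, 240.0957794189453), (130.44105529785156, 130.90753173828125), 7.2896575927734375)
panel ((649.6695556640625, -16.28704071044922), (165.78549194335938, 181.83749389648438), 84.52201080322266)
plane [-0.07609175  0.00904126  0.07536513] ((641.1870727539062, -16.970069885253906), (145.12942504882812, 146.81124877929688), 84.5109634399414)
bench z -0.0004843050407123961
```

Run:
```python
from h import *
f=np.load('top0.npz');p=f['p'].astype(float); s=p[...,0]
# wedge rows/col edges subpixel
def cross(a,x0,lvl):
    out=[]
    for i in range(len(a)-1):
        if (a[i]-lvl)*(a[i+1]-lvl)<=0 and a[i]!=a[i+1]: out.append(x0+i+(lvl-a[i])/(a[i+1]-a[i]))
    return out
L=[];Rr=[]
for r in range(185,200):
    c=cross(s[r,244:274],244,125)
    if len(c)>=2: L.append((c[0],r));Rr.append((c[-1],r))
th=[]
for c in range(254,262):
    k=cross(s[193:212,c],193,125); th.append((c,k[-1]))
T=onz('top',th,.033); print('thick end',T.mean(0),np.polyfit(T[:,1],T[:,0],1))
x0=T[:,0].mean()
for nm,E in(('L',L),('R',Rr)):
    z=.02*np.ones(len(E))
    for _ in range(3):
        q=onz('top',E,z); z=.036-.032*(q[:,0]-x0)/.09
    k=np.polyfit(q[:,0],q[:,1],1); print(nm,k,np.arctan(k[0]), np.polyval(k,x0),np.polyval(k,x0+.021),len(E), np.std(q[:,1]-np.polyval(k,q[:,0])))
# panel front edge, circle
E=[(c,cross(s[165:190,c],165,130)[-1]) for c in list(range(232,250))+list(range(267,287))]
q=onz('top',E,.033);k=np.polyfit(q[:,1],q[:,0],1);print('panel front',k,-np.arctan(k[0]), np.polyval(k,-.01))
# circle: dark ring
g=cv2.GaussianBlur(p.sum(2)/3,(0,0),1); bg=cv2.medianBlur(p.mean(2).astype(np.uint8),21)
D=(bg-g); M=np.zeros_like(D,bool); M[125:175,236:286]=D[125:175,236:286]>6
ys,xs=np.nonzero(M); rr=np.hypot(xs-260,ys-150); m=(rr>12)&(rr<22)
print(cv2.fitEllipse(np.c_[xs,ys][m].astype(np.float32)),m.sum()); e=cv2.fitEllipse(np.c_[xs,ys][m].astype(np.float32))[0]
print(onz('top',[e],.027))
```

```text
thick end [ 0.50986911 -0.00706913  0.033     ] [0.06642504 0.51033868]
L [-0.07756853  0.04824577] -0.07741351998161883 0.008695969191961597 0.007067029973754989 15 0.00023339423030086195
R [-0.1104866   0.03608361] -0.11004028331580606 -0.02025009938443454 -0.022570317973230065 15 0.0003004408276326517
panel front [0.09475886 0.56035474] -0.09447676008478627 0.5594071511481314
((260.0198974609375, 149.12461853027344), (32.08330154418945, 32.61289978027344), 104.51798248291016) 69
[[ 0.64177278 -0.0167565   0.027     ]]
```

```bash
cat > go.py <<'E'
import sys
from h import *
def go(x,y,z,psi):
    s=env.sense(); Q=R.from_quat(s['orientation']).as_matrix(); p0=np.arctan2(Q[1,0],Q[0,0]); p=s['tcp_pos']
    D=np.array([x,y])-p[:2]
    print('t',round(s['t'],2),'tcp',p.round(4),'psi',p0.round(4),'tilt',np.round(Q[:2,2],4),'open',round(s['opening'],4),'F',s['ft_force'].round(1))
    c,q=np.cos(psi),np.sin(psi)
    print('spin',round(p0-psi,3),'then x',round(1e3*(D@[c,q]),1),'y',round(1e3*(D@[q,-c]),1),'z',round(1e3*(p[2]-z),1))
    c,q=np.cos(p0),np.sin(p0)
    print('nospin x',round(1e3*(D@[c,q]),1),'y',round(1e3*(D@[q,-c]),1))
if __name__=='__main__': go(*map(float,sys.argv[1:5]))
E
python3 go.py .531 -.0078 .1 -.094
```

```text
t 0.1 tcp [ 0.1871 -0.4898  0.2052] psi 0.3648 tilt [-0.0006  0.0017] open 0.0854 F [ 0.5 -0.2  0.4]
spin 0.459 then x 297.2 y -512.2 z 105.2
nospin x 493.3 y -327.6
```

Call:
send_rows([
  {"spin":0.153},
  {"spin":0.153},
  {"spin":0.153},
  {"x":22,"y":-38},
  {"x":22,"y":-38},
  {"x":22,"y":-38},
  {"x":22,"y":-38},
  {"x":22,"y":-38},
  {"x":22,"y":-38},
  {"x":22,"y":-38},
  {"x":22,"y":-38},
  {"x":22,"y":-38},
  {"x":22,"y":-38},
  {"x":22,"y":-38},
  {"x":22,"y":-38},
  {"x":22,"y":-38,"z":40},
  {"x":11,"y":-18,"z":40},
  {},
], grip_force=40)

```text
schema error: expected keys x, y, z, spin, jaw
```

```bash
python3 go.py .531 -.0078 .005 -.094
python3 - <<'E'
from h import *
p,d=env.grab_frame('scene'); cv2.imwrite('pics/s1.png',cv2.resize(p[130:290,180:390,::-1],(788,600),interpolation=cv2.INTER_CUBIC))
E
```

```text
t 0.1 tcp [ 0.1871 -0.4898  0.2052] psi 0.3648 tilt [-0.0006  0.0017] open 0.0854 F [ 0.5 -0.2  0.4]
spin 0.459 then x 297.2 y -512.2 z 200.2
nospin x 493.3 y -327.6
```

View pics/s1.png

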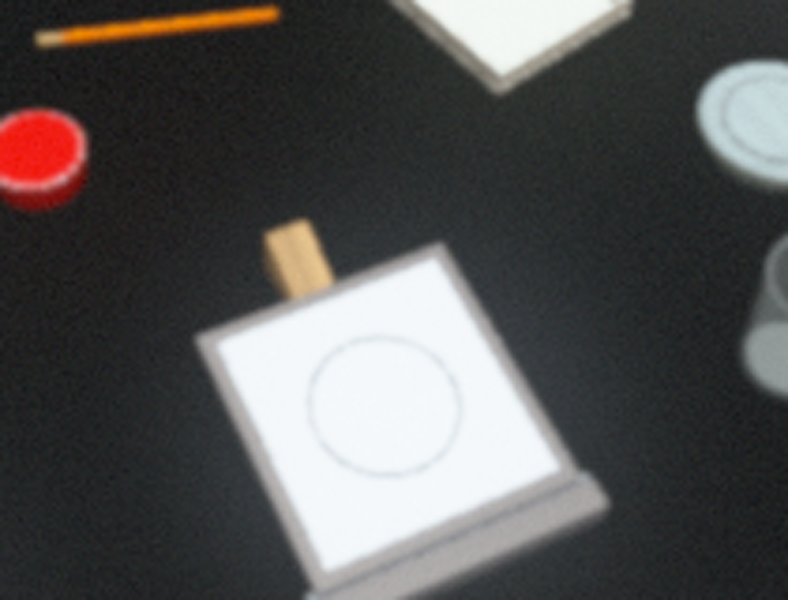

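The picture shows the panel, with the wedge still at (300,260). Nothing moved because the call was refused: all keys are required in each row.

Call:
send_rows([
  {"x":0,"y":0,"z":0,"spin":0.153,"jaw":0},
  {"x":0,"y":0,"z":0,"spin":0.153,"jaw":0},
  {"x":0,"y":0,"z":0,"spin":0.153,"jaw":0},
  {"x":22,"y":-38,"z":0,"spin":0,"jaw":0},
  {"x":22,"y":-38,"z":0,"spin":0,"jaw":0},
  {"x":22,"y":-38,"z":0,"spin":0,"jaw":0},
  {"x":22,"y":-38,"z":0,"spin":0,"jaw":0},
  {"x":22,"y":-38,"z":0,"spin":0,"jaw":0},
  {"x":22,"y":-38,"z":0,"spin":0,"jaw":0},
  {"x":22,"y":-38,"z":0,"spin":0,"jaw":0},
  {"x":22,"y":-38,"z":0,"spin":0,"jaw":0},
  {"x":22,"y":-38,"z":0,"spin":0,"jaw":0},
  {"x":22,"y":-38,"z":0,"spin":0,"jaw":0},
  {"x":22,"y":-38,"z":0,"spin":0,"jaw":0},
  {"x":22,"y":-38,"z":0,"spin":0,"jaw":0},
  {"x":22,"y":-38,"z":40,"spin":0,"jaw":0},
  {"x":11,"y":-18,"z":40,"spin":0,"jaw":0},
  {"x":0,"y":0,"z":0,"spin":0,"jaw":0},
], grip_force=40)

```text
t: 2.4
tcp_pos: [0.5268, -0.0275, 0.1231]
orientation: [0.999, -0.031, -0.004, -0.009]
ft_force: [-0.8, 0.2, 0.9]
opening: 0.0853
```

```bash
python3 go.py .531 -.0078 .005 -.094
python3 - <<'E'
from h import *
p,d=env.grab_frame('scene'); cv2.imwrite('pics/s2.png',cv2.resize(p[130:290,180:390,::-1],(788,600),interpolation=cv2.INTER_CUBIC))
E
```

```text
t 2.4 tcp [ 0.5268 -0.0275  0.1231] psi -0.0625 tilt [-0.0065  0.0179] open 0.0853 F [-0.8  0.2  0.9]
spin 0.031 then x 2.4 y -20.0 z 118.1
nospin x 3.0 y -19.9
```

View pics/s2.png

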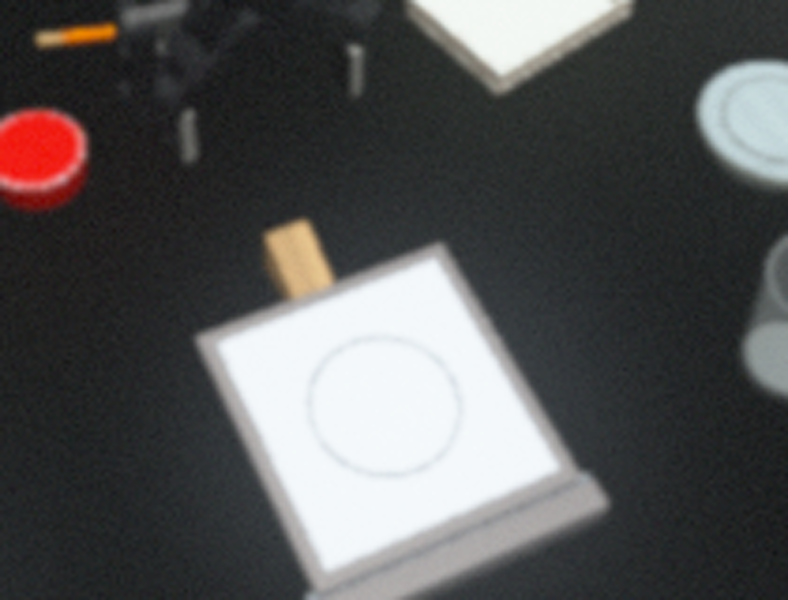

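The image shows the open gripper (fingers at about (188,135) and (355,70)) above and short of the wedge at (300,260). It still lags, so I'll let it settle.

Call:
send_rows([
  {"x":0,"y":0,"z":0,"spin":0,"jaw":0},
  {"x":0,"y":0,"z":0,"spin":0,"jaw":0},
])

```text
t: 2.7
tcp_pos: [0.5302, -0.0288, 0.1281]
orientation: [0.999, -0.032, 0.002, -0.009]
ft_force: [0.9, -0.4, -0.2]
opening: 0.0855
```

```bash
python3 go.py .531 -.0078 .005 -.094
```

```text
t 2.7 tcp [ 0.5302 -0.0288  0.1281] psi -0.0647 tilt [0.0041 0.0172] open 0.0855 F [ 0.9 -0.4 -0.2]
spin 0.029 then x -1.2 y -21.0 z 123.1
nospin x -0.6 y -21.0
```

Call:
send_rows([
  {"x":0,"y":0,"z":0,"spin":0.029,"jaw":0},
  {"x":0,"y":-11,"z":20,"spin":0,"jaw":0},
  {"x":0,"y":-10,"z":20,"spin":0,"jaw":0},
  {"x":0,"y":0,"z":20,"spin":0,"jaw":0},
  {"x":0,"y":0,"z":0,"spin":0,"jaw":0},
  {"x":0,"y":0,"z":0,"spin":0,"jaw":0},
])

```text
t: 3.45
tcp_pos: [0.5303, -0.024, 0.0677]
orientation: [0.999, -0.033, 0.001, -0.017]
ft_force: [0.0, 0.0, 0.7]
opening: 0.0855
```

```bash
python3 go.py .531 -.0078 .005 -.094
```

```text
t 3.45 tcp [ 0.5303 -0.024   0.0677] psi -0.0659 tilt [0.0027 0.0331] open 0.0855 F [0.  0.  0.7]
spin 0.028 then x -0.8 y -16.2 z 62.7
nospin x -0.4 y -16.2
```

Run:
```python
from h import *
s=env.sense()
for k in('qpos','dq','tcp_pos','orientation','joint_torque'): print(k,s[k].round(4))
```

```text
qpos [-0.0669  0.3669 -0.3673  0.836   0.0332  3.1406]
dq [ 0.0047 -0.0042  0.0079 -0.0054 -0.0004  0.0004]
tcp_pos [ 0.5303 -0.024   0.0677]
orientation [ 9.993e-01 -3.290e-02  8.000e-04 -1.660e-02]
joint_torque [-5.90000e-03 -4.24528e+01  2.14468e+01  5.65000e-02  1.23900e-01
  0.00000e+00]
```

Joint 6 is at its limit, so I'll use the equivalent half-turned grasp.

Call:
send_rows([
  {"x":0,"y":0,"z":-20,"spin":-0.18,"jaw":0},
  {"x":0,"y":0,"z":0,"spin":-0.183,"jaw":0},
  {"x":0,"y":0,"z":0,"spin":-0.183,"jaw":0},
  {"x":0,"y":0,"z":0,"spin":-0.183,"jaw":0},
  {"x":0,"y":0,"z":0,"spin":-0.183,"jaw":0},
  {"x":0,"y":0,"z":0,"spin":-0.183,"jaw":0},
  {"x":0,"y":0,"z":0,"spin":-0.183,"jaw":0},
  {"x":0,"y":0,"z":0,"spin":-0.183,"jaw":0},
  {"x":0,"y":0,"z":0,"spin":-0.183,"jaw":0},
  {"x":0,"y":0,"z":0,"spin":-0.183,"jaw":0},
  {"x":0,"y":0,"z":0,"spin":-0.183,"jaw":0},
  {"x":0,"y":0,"z":0,"spin":-0.183,"jaw":0},
  {"x":0,"y":0,"z":0,"spin":-0.183,"jaw":0},
  {"x":0,"y":0,"z":0,"spin":-0.183,"jaw":0},
  {"x":0,"y":0,"z":0,"spin":-0.183,"jaw":0},
  {"x":0,"y":0,"z":0,"spin":-0.183,"jaw":0},
  {"x":0,"y":0,"z":0,"spin":-0.183,"jaw":0},
  {"x":0,"y":0,"z":0,"spin":0,"jaw":0},
  {"x":0,"y":0,"z":0,"spin":0,"jaw":0},
])

```text
t: 5.82
tcp_pos: [0.5302, -0.0243, 0.0875]
orientation: [0.051, 0.999, 0.017, 0.001]
ft_force: [0.1, -0.0, -0.3]
opening: 0.0853
```

```bash
python3 go.py .531 -.0078 .005 3.048
```

```text
t 5.83 tcp [ 0.5302 -0.0243  0.0875] psi 3.0402 tilt [0.0027 0.0332] open 0.0853 F [ 0.1 -0.  -0.3]
spin -0.008 then x 0.7 y 16.5 z 82.5
nospin x 0.9 y 16.5
```

The limit left a 0.033 rad tilt in the commanded pose. I can undo it with the mirrored effect at joint 6's other limit, and there's plenty of time for that.

Call:
send_rows([
  {"x":0,"y":0,"z":-30,"spin":-0.18,"jaw":0},
  {"x":0,"y":0,"z":-30,"spin":-0.183,"jaw":0},
  {"x":0,"y":0,"z":-20,"spin":-0.183,"jaw":0},
  {"x":0,"y":0,"z":0,"spin":-0.183,"jaw":0},
  {"x":0,"y":0,"z":0,"spin":-0.183,"jaw":0},
  {"x":0,"y":0,"z":0,"spin":-0.183,"jaw":0},
  {"x":0,"y":0,"z":0,"spin":-0.183,"jaw":0},
  {"x":0,"y":0,"z":0,"spin":-0.183,"jaw":0},
  {"x":0,"y":0,"z":0,"spin":-0.183,"jaw":0},
  {"x":0,"y":0,"z":0,"spin":-0.183,"jaw":0},
  {"x":0,"y":0,"z":0,"spin":-0.183,"jaw":0},
  {"x":0,"y":0,"z":0,"spin":-0.183,"jaw":0},
  {"x":0,"y":0,"z":0,"spin":-0.183,"jaw":0},
  {"x":0,"y":0,"z":0,"spin":-0.183,"jaw":0},
  {"x":0,"y":0,"z":0,"spin":-0.183,"jaw":0},
  {"x":0,"y":0,"z":0,"spin":-0.183,"jaw":0},
  {"x":0,"y":0,"z":0,"spin":-0.183,"jaw":0},
  {"x":0,"y":0,"z":0,"spin":-0.05,"jaw":0},
  {"x":0,"y":0,"z":0,"spin":0,"jaw":0},
])

```text
t: 8.2
tcp_pos: [0.5296, -0.0269, 0.1669]
orientation: [0.999, -0.042, 0.0, -0.017]
ft_force: [0.1, -0.3, 0.1]
opening: 0.085
```

```bash
python3 go.py .531 -.0078 .005 3.048;python3 -c "
from h import *;print(env.sense()['qpos'].round(4))"
```

```text
t 8.2 tcp [ 0.5296 -0.0269  0.1669] psi -0.0845 tilt [0.0017 0.0333] open 0.085 F [ 0.1 -0.3  0.1]
spin -3.132 then x 0.4 y 19.1 z 161.9
nospin x -0.3 y -19.1
[-0.0724  0.2891 -0.202   1.0804  0.0333 -3.1296]
```

Call:
send_rows([
  {"x":0,"y":0,"z":0,"spin":-0.012,"jaw":0},
  {"x":0,"y":10,"z":0,"spin":0,"jaw":0},
  {"x":0,"y":10,"z":0,"spin":0,"jaw":0},
  {"x":0,"y":0,"z":0,"spin":0,"jaw":0},
])

```text
t: 8.7
tcp_pos: [0.5289, -0.037, 0.1661]
orientation: [0.999, -0.043, 0.0, -0.012]
ft_force: [0.5, -0.1, -0.2]
opening: 0.0852
```

```bash
python3 go.py .531 -.0078 .005 3.048;python3 -c "
from h import *;print(env.sense()['qpos'].round(4))"
```

```text
t 8.7 tcp [ 0.5289 -0.037   0.1661] psi -0.0869 tilt [0.0012 0.0242] open 0.0852 F [ 0.5 -0.1 -0.2]
spin -3.135 then x 0.6 y 29.3 z 161.1
nospin x -0.4 y -29.3
[-0.0857  0.2895 -0.2034  1.0787  0.0243 -3.1404]
```

Works: the tilt fell from 0.033 to 0.024. I'll continue.

Call:
send_rows([
  {"x":0,"y":10,"z":0,"spin":0,"jaw":0},
  {"x":0,"y":10,"z":0,"spin":0,"jaw":0},
  {"x":0,"y":10,"z":0,"spin":0,"jaw":0},
  {"x":0,"y":0,"z":0,"spin":0,"jaw":0},
])

```text
t: 9.2
tcp_pos: [0.5275, -0.0527, 0.1655]
orientation: [0.999, -0.054, -0.0, -0.006]
ft_force: [1.1, 0.1, 0.1]
opening: 0.0855
```

```bash
python3 go.py .531 -.0078 .005 3.048
```

```text
t 9.2 tcp [ 0.5275 -0.0527  0.1655] psi -0.1083 tilt [0.0004 0.012 ] open 0.0855 F [1.1 0.1 0.1]
spin -3.156 then x 0.8 y 45.0 z 160.5
nospin x -1.4 y -45.0
```

Call:
send_rows([
  {"x":0,"y":10,"z":0,"spin":0,"jaw":0},
  {"x":0,"y":10,"z":0,"spin":0,"jaw":0},
  {"x":0,"y":10,"z":0,"spin":0,"jaw":0},
  {"x":0,"y":0,"z":0,"spin":0,"jaw":0},
])

```text
t: 9.7
tcp_pos: [0.5258, -0.0684, 0.1653]
orientation: [0.998, -0.065, -0.0, 0.0]
ft_force: [0.1, 0.4, 0.2]
opening: 0.085
```

```bash
python3 go.py .531 -.0078 .005 -3.235
```

```text
t 9.7 tcp [ 0.5258 -0.0684  0.1653] psi -0.13 tilt [-0.001  -0.0004] open 0.085 F [0.1 0.4 0.2]
spin 3.105 then x 0.5 y 60.8 z 160.3
nospin x -2.7 y -60.7
```

Call:
send_rows([
  {"x":0,"y":0,"z":0,"spin":0.183,"jaw":0},
  {"x":0,"y":0,"z":0,"spin":0.183,"jaw":0},
  {"x":0,"y":0,"z":0,"spin":0.183,"jaw":0},
  {"x":0,"y":0,"z":0,"spin":0.183,"jaw":0},
  {"x":0,"y":0,"z":0,"spin":0.183,"jaw":0},
  {"x":0,"y":0,"z":0,"spin":0.183,"jaw":0},
  {"x":0,"y":0,"z":0,"spin":0.183,"jaw":0},
  {"x":0,"y":0,"z":0,"spin":0.183,"jaw":0},
  {"x":0,"y":0,"z":0,"spin":0.183,"jaw":0},
  {"x":0,"y":0,"z":0,"spin":0.183,"jaw":0},
  {"x":0,"y":0,"z":0,"spin":0.183,"jaw":0},
  {"x":0,"y":0,"z":0,"spin":0.183,"jaw":0},
  {"x":0,"y":0,"z":0,"spin":0.183,"jaw":0},
  {"x":0,"y":0,"z":0,"spin":0.183,"jaw":0},
  {"x":0,"y":0,"z":0,"spin":0.183,"jaw":0},
  {"x":0,"y":0,"z":0,"spin":0.183,"jaw":0},
  {"x":0,"y":0,"z":0,"spin":0.177,"jaw":0},
])

```text
t: 11.82
tcp_pos: [0.5258, -0.0679, 0.1653]
orientation: [0.049, 0.999, -0.0, -0.0]
ft_force: [0.2, -0.6, 0.5]
opening: 0.0853
```

Call:
send_rows([
  {"x":0,"y":30,"z":30,"spin":0,"jaw":0},
  {"x":0,"y":30,"z":30,"spin":0,"jaw":0},
  {"x":0,"y":0,"z":30,"spin":0,"jaw":0},
  {"x":0,"y":0,"z":10,"spin":0,"jaw":0},
  {"x":0,"y":0,"z":0,"spin":0,"jaw":0},
])

```text
t: 12.45
tcp_pos: [0.531, -0.0085, 0.065]
orientation: [0.047, 0.999, -0.0, -0.001]
ft_force: [-0.8, 0.3, 0.3]
opening: 0.0853
```

```bash
python3 go.py .531 -.0078 .005 -3.235
```

```text
t 12.45 tcp [ 0.531  -0.0085  0.065 ] psi 3.0485 tilt [-0.0021 -0.0002] open 0.0853 F [-0.8  0.3  0.3]
spin 6.284 then x 0.0 y 0.7 z 60.0
nospin x 0.0 y 0.7
```

Call:
send_rows([
  {"x":0,"y":0.7,"z":20,"spin":0,"jaw":0},
  {"x":0,"y":0,"z":20,"spin":0,"jaw":0},
  {"x":0,"y":0,"z":15,"spin":0,"jaw":0},
  {"x":0,"y":0,"z":5,"spin":0,"jaw":0},
  {"x":0,"y":0,"z":0,"spin":0,"jaw":1},
  {"x":0,"y":0,"z":0,"spin":0,"jaw":1},
  {"x":0,"y":0,"z":0,"spin":0,"jaw":1},
  {"x":0,"y":0,"z":0,"spin":0,"jaw":1},
  {"x":0,"y":0,"z":0,"spin":0,"jaw":1},
  {"x":0,"y":0,"z":0,"spin":0,"jaw":1},
  {"x":0,"y":0,"z":0,"spin":0,"jaw":1},
  {"x":0,"y":0,"z":0,"spin":0,"jaw":1},
], grip_force=40)

```text
t: 13.95
tcp_pos: [0.5321, -0.0075, 0.0057]
orientation: [0.046, 0.999, -0.0, 0.0]
ft_force: [1.6, 1.1, 5.4]
opening: 0.0002
```

```bash
python3 go.py .531 -.0078 .005 3.048
python3 - <<'E'
from h import *
p,d=env.grab_frame('scene'); cv2.imwrite('pics/s3.png',cv2.resize(p[130:290,180:390,::-1],(788,600),interpolation=cv2.INTER_CUBIC))
E
```

```text
t 13.95 tcp [ 0.5321 -0.0075  0.0057] psi 3.0488 tilt [ 0.0005 -0.0001] open 0.0002 F [1.6 1.1 5.4]
spin 0.001 then x 1.1 y -0.4 z 0.7
nospin x 1.1 y -0.4
```

View pics/s3.png

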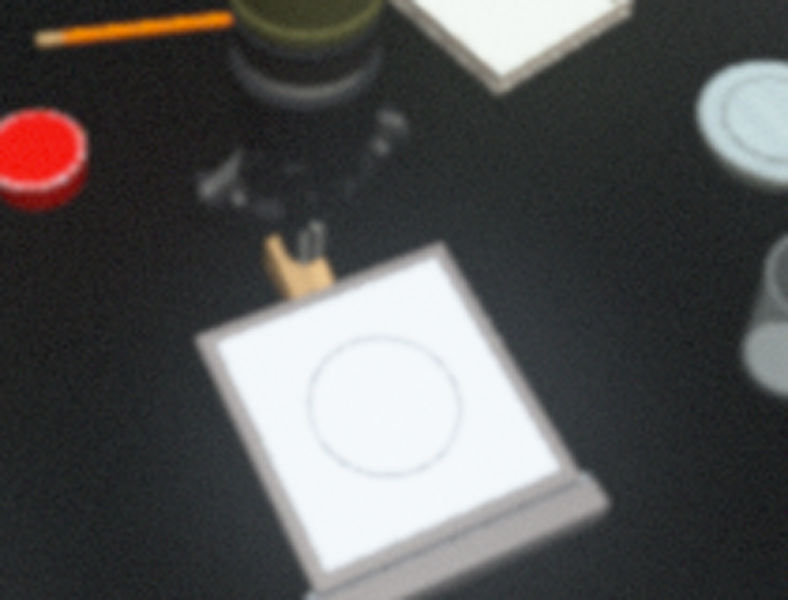

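The picture shows the fingers shut (opening 0) near the wedge's top at (310,240), so the pinch missed. I'll look closer.

Run:
```python
from h import *
p,d=env.grab_frame('scene'); a=cv2.resize(p[165:225,230:290,::-1],(400,400),interpolation=cv2.INTER_CUBIC)
p,d=env.grab_frame('top'); b=cv2.resize(p[170:230,227:287,::-1],(400,400),interpolation=cv2.INTER_CUBIC)
cv2.imwrite('pics/s4.png',np.hstack([a,b]))
print((pix('scene',[[.532,-.0075,.0057],[.511,-.006,.036],[.532,-.0075,.03]])-[230,165])*400/60)
```

```text
[[200.09729396 255.71720372]
 [173.13325743 159.39772495]
 [200.49921219 215.10167381]]
```

View pics/s4.png

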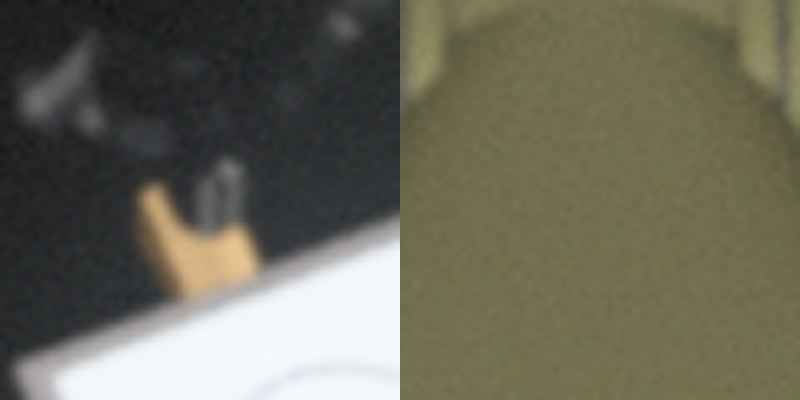

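Run:
```python
from h import *
from meas import zmap
p,d=env.grab_frame('scene'); P=zmap('scene',d)
for r in range(186,206,2):
    print(r,[tuple((P[r,c]*1000).round().astype(int)) for c in range(252,272,3)])
```

```text
186 [(np.int64(535), np.int64(-29), np.int64(89)), (np.int64(535), np.int64(-22), np.int64(85)), (np.int64(548), np.int64(-22), np.int64(101)), (np.int64(544), np.int64(-13), np.int64(90)), (np.int64(545), np.int64(-6), np.int64(87)), (np.int64(545), np.int64(1), np.int64(82)), (np.int64(499), np.int64(40), np.int64(2))]
188 [(np.int64(540), np.int64(-32), np.int64(91)), (np.int64(539), np.int64(-24), np.int64(85)), (np.int64(945), np.int64(-254), np.int64(712)), (np.int64(544), np.int64(-13), np.int64(82)), (np.int64(546), np.int64(-6), np.int64(80)), (np.int64(545), np.int64(2), np.int64(74)), (np.int64(503), np.int64(37), np.int64(1))]
190 [(np.int64(541), np.int64(-33), np.int64(86)), (np.int64(538), np.int64(-24), np.int64(76)), (np.int64(543), np.int64(-19), np.int64(79)), (np.int64(544), np.int64(-13), np.int64(75)), (np.int64(543), np.int64(-4), np.int64(69)), (np.int64(540), np.int64(5), np.int64(58)), (np.int64(508), np.int64(34), np.int64(1))]
192 [(np.int64(544), np.int64(-34), np.int64(82)), (np.int64(533), np.int64(-21), np.int64(60)), (np.int64(544), np.int64(-20), np.
[... 1424 characters left out ...]
p.int64(0)), (np.int64(533), np.int64(19), np.int64(2))]
202 [(np.int64(520), np.int64(-22), np.int64(7)), (np.int64(536), np.int64(-23), np.int64(27)), (np.int64(538), np.int64(-16), np.int64(26)), (np.int64(541), np.int64(-11), np.int64(25)), (np.int64(546), np.int64(-5), np.int64(27)), (np.int64(535), np.int64(10), np.int64(2)), (np.int64(537), np.int64(17), np.int64(-1))]
204 [(np.int64(522), np.int64(-23), np.int64(1)), (np.int64(538), np.int64(-24), np.int64(22)), (np.int64(543), np.int64(-19), np.int64(26)), (np.int64(545), np.int64(-13), np.int64(23)), (np.int64(548), np.int64(-7), np.int64(23)), (np.int64(551), np.int64(-1), np.int64(22)), (np.int64(543), np.int64(13), np.int64(2))]
```

Call:
send_rows([
  {"x":0,"y":0,"z":-20,"spin":0,"jaw":1},
  {"x":0,"y":0,"z":-30,"spin":0,"jaw":1},
  {"x":0,"y":0,"z":-30,"spin":0,"jaw":1},
  {"x":0,"y":0,"z":0,"spin":0,"jaw":1},
])

```text
t: 14.65
tcp_pos: [0.5321, -0.0077, 0.0865]
orientation: [0.046, 0.999, -0.0, 0.001]
ft_force: [1.2, 0.3, -0.2]
opening: 0.0
```

Run:
```python
from h import *
from meas import zmap
p,d=env.grab_frame('scene'); cv2.imwrite('pics/s5.png',cv2.resize(p[130:230,200:330,::-1],(780,600),interpolation=cv2.INTER_CUBIC))
P=zmap('scene',d)
s=env.sense(); t=s['tcp_pos'];print(t,s['opening'],s['ft_force'])
print((pix('scene',[t,t+[0,0,.019]])-[200,130])*6)
m=(np.hypot(P[...,0]-t[0],P[...,1]-t[1])<.05)&(P[...,2]>.05)
print(np.percentile(P[m][:,2],[0,.5,1,2,5,10]))
```

```text
[ 0.53096731 -0.00764085  0.08520166] 4.066687774169669e-05 [-0.98560429  0.27384362 -0.76463362]
[[359.52314021 311.94498476]
 [359.81726903 278.61723   ]]
[0.11412568 0.12786261 0.13512987 0.15672923 0.17376427 0.20260793]
```

View pics/s5.png

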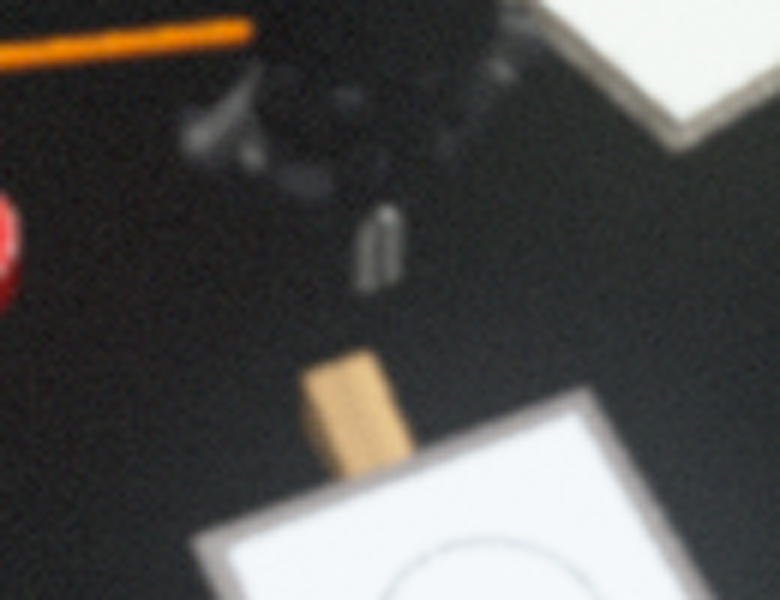

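Run:
```python
from h import *
from meas import zmap
p,d=env.grab_frame('scene'); P=zmap('scene',d)
for r in range(162,184,1):
    print(r,[tuple(int(v) for v in (P[r,c]*1000)) for c in range(258,270,2)],p[r,262],p[r,266])
```

```text
162 [(542, -19, 168), (541, -14, 165), (535, -6, 154), (544, -6, 162), (543, -1, 159), (544, 2, 157)] [36 36 35] [36 37 35]
163 [(542, -19, 165), (542, -14, 162), (536, -6, 152), (543, -6, 159), (545, -3, 159), (546, 1, 157)] [40 43 39] [43 45 45]
164 [(542, -19, 162), (542, -14, 160), (536, -6, 148), (543, -6, 156), (545, -2, 156), (544, 2, 151)] [56 58 58] [47 51 52]
165 [(542, -19, 160), (543, -14, 157), (542, -10, 154), (540, -4, 148), (544, -2, 151), (439, 69, 1)] [76 80 75] [64 66 66]
166 [(542, -18, 156), (543, -15, 155), (540, -9, 148), (542, -5, 147), (538, 1, 140), (442, 67, 1)] [81 81 79] [78 77 77]
167 [(542, -19, 154), (543, -14, 151), (542, -9, 148), (542, -5, 145), (539, 1, 138), (445, 66, 1)] [82 82 81] [80 81 77]
168 [(537, -16, 144), (542, -14, 147), (541, -9, 143), (542, -5, 142), (539, 0, 135), (447, 64, 0)] [83 85 79] [79 83 81]
169 [(536, -15, 139), (542, -14, 144), (543, -10, 143), (542, -5, 139), (537, 2, 129), (449, 63, 0)] [84 85 84] [75 77 75]
170 [(537, -16, 137), (542, -14, 141), (542, -9, 138), (543, -5, 137), (538, 1, 127), (452, 61, 0)] [80 83 81] [76 
[... 822 characters left out ...]
, 50, 0)] [74 73 74] [48 50 49]
178 [(461, 28, 0), (541, -13, 114), (467, 35, 1), (469, 40, 0), (471, 44, 0), (475, 47, 2)] [57 60 57] [41 44 43]
179 [(464, 26, 0), (467, 30, 0), (468, 35, 0), (473, 38, 2), (474, 43, 0), (477, 47, 0)] [45 47 47] [40 42 40]
180 [(467, 24, 0), (470, 28, 1), (473, 32, 2), (476, 36, 3), (477, 41, 1), (480, 45, 1)] [41 44 43] [37 37 41]
181 [(469, 23, 0), (472, 27, 0), (475, 31, 1), (477, 35, 0), (479, 40, 0), (483, 43, 1)] [39 41 45] [46 47 48]
182 [(472, 21, 0), (476, 24, 2), (478, 29, 1), (480, 34, 0), (481, 38, 0), (486, 41, 2)] [41 44 45] [39 38 39]
183 [(475, 20, 0), (477, 24, 0), (480, 28, 0), (483, 31, 2), (485, 36, 1), (487, 40, 0)] [39 40 45] [44 44 44]
```

Depth shows that the shut fingertips (z about 0.114) sit 28 mm higher than the reported TCP (0.085). The fingers closed above the wedge, which is unmoved. I'll check the offset and how it changes with the jaw.

Call:
send_rows([
  {"x":0,"y":0,"z":0,"spin":0,"jaw":0},
  {"x":0,"y":0,"z":0,"spin":0,"jaw":0},
  {"x":0,"y":0,"z":0,"spin":0,"jaw":0},
  {"x":0,"y":0,"z":0,"spin":0,"jaw":0},
  {"x":0,"y":0,"z":0,"spin":0,"jaw":0},
  {"x":0,"y":0,"z":0,"spin":0,"jaw":0},
])

```text
t: 15.5
tcp_pos: [0.5314, -0.0076, 0.0853]
orientation: [0.046, 0.999, -0.0, -0.0]
ft_force: [-0.3, -0.3, -0.1]
opening: 0.0853
```

Run:
```python
from h import *
from meas import zmap
print(env.grasp_offset)
p,d=env.grab_frame('scene'); P=zmap('scene',d); cv2.imwrite('pics/s6.png',cv2.resize(p[130:230,200:330,::-1],(780,600),interpolation=cv2.INTER_CUBIC))
s=env.sense(); t=s['tcp_pos'];print(t,s['opening'],s['ft_force'])
m=(np.abs(P[...,0]-t[0])<.02)&(np.abs(P[...,1]-t[1])<.065)&(P[...,2]>.05)
for y0 in range(-70,60,6):
    k=m&(np.abs(P[...,1]*1000-y0)<3)
    if k.sum()>3: print(y0,k.sum(),np.sort(P[k][:,2])[:4].round(3))
```

```text
0.0187
[ 0.53142587 -0.00761745  0.08528591] 0.0852583941353227 [-0.27549107 -0.48579366 -0.68466548]
-70 82 [0.175 0.178 0.179 0.181]
-64 93 [0.134 0.137 0.137 0.138]
-58 110 [0.126 0.128 0.129 0.131]
-52 114 [0.128 0.13  0.131 0.135]
-46 798 [0.172 0.173 0.175 0.176]
-40 1000 [0.182 0.185 0.185 0.185]
-34 162 [0.186 0.187 0.189 0.19 ]
-28 51 [0.197 0.198 0.199 0.199]
-22 35 [0.184 0.185 0.185 0.189]
-16 16 [0.186 0.187 0.187 0.188]
-10 25 [0.185 0.188 0.189 0.19 ]
-4 31 [0.184 0.185 0.187 0.188]
2 21 [0.185 0.185 0.187 0.188]
8 14 [0.186 0.187 0.189 0.19 ]
14 14 [0.194 0.196 0.199 0.199]
20 22 [0.188 0.19  0.196 0.197]
26 26 [0.19  0.193 0.193 0.195]
32 63 [0.126 0.128 0.129 0.131]
38 106 [0.124 0.125 0.127 0.127]
44 84 [0.133 0.136 0.137 0.139]
50 127 [0.139 0.142 0.147 0.166]
56 76 [0.167 0.17  0.171 0.173]
```

View pics/s6.png

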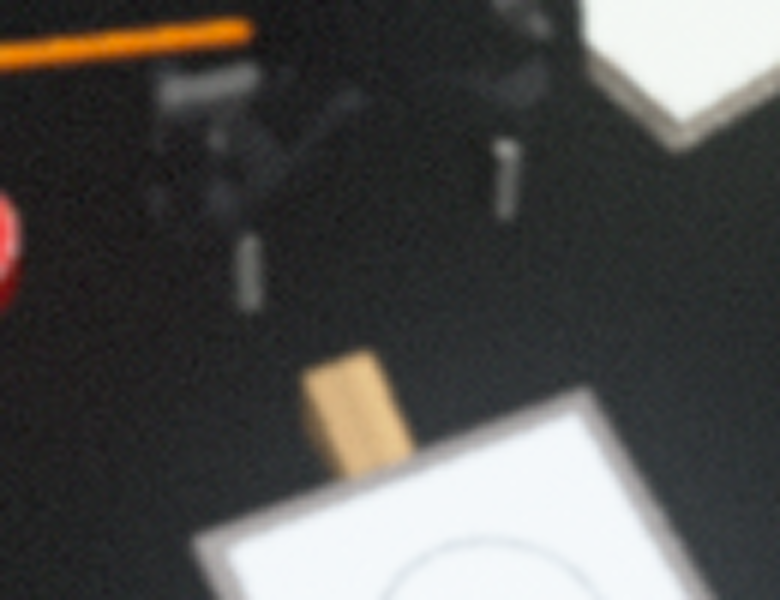

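The image shows the open fingers at (250,300) and (505,215). Tips and gripper body are both about 27–28 mm above what the reported TCP implies, so true TCP z ≈ reported + 0.028. x and y agree. I'll redo the grasp lower.

Call:
send_rows([
  {"x":0,"y":0,"z":30,"spin":0,"jaw":0},
  {"x":0,"y":0,"z":30,"spin":0,"jaw":0},
  {"x":0,"y":0,"z":25,"spin":0,"jaw":0},
  {"x":0,"y":0,"z":12,"spin":0,"jaw":0},
  {"x":0,"y":0,"z":8,"spin":0,"jaw":0},
  {"x":0,"y":0,"z":0,"spin":0,"jaw":0},
])

```text
t: 16.3
tcp_pos: [0.5314, -0.0076, -0.0197]
orientation: [0.046, 0.999, -0.0, -0.0]
ft_force: [1.3, -0.3, 0.1]
opening: 0.085
```

Call:
send_rows([
  {"x":0,"y":0,"z":0,"spin":0,"jaw":0.4},
  {"x":0,"y":0,"z":0,"spin":0,"jaw":1},
  {"x":0,"y":0,"z":0,"spin":0,"jaw":1},
  {"x":0,"y":0,"z":0,"spin":0,"jaw":1},
  {"x":0,"y":0,"z":0,"spin":0,"jaw":1},
], grip_force=40)

```text
t: 16.92
tcp_pos: [0.5314, -0.0091, -0.0191]
orientation: [0.047, 0.999, -0.002, -0.0]
ft_force: [-2.4, -3.7, 5.7]
opening: 0.0255
```

```bash
python3 go.py .466 -.0015 -.02 3.048
```

```text
t 16.93 tcp [ 0.5314 -0.0091 -0.0191] psi 3.0479 tilt [-0.0005 -0.0032] open 0.0255 F [-2.4 -3.7  5.7]
spin -0.0 then x 65.8 y 1.4 z 0.9
nospin x 65.8 y 1.4
```

Gripped at 25.5 mm opening. Now I'll pull it backward.

Call:
send_rows([
  {"x":6,"y":0,"z":0,"spin":0,"jaw":1},
  {"x":6,"y":0,"z":0,"spin":0,"jaw":1},
  {"x":6,"y":0,"z":0,"spin":0,"jaw":1},
  {"x":6,"y":0,"z":0,"spin":0,"jaw":1},
  {"x":6,"y":0,"z":0,"spin":0,"jaw":1},
  {"x":6,"y":0,"z":0,"spin":0,"jaw":1},
  {"x":6,"y":0,"z":0,"spin":0,"jaw":1},
  {"x":6,"y":0,"z":0,"spin":0,"jaw":1},
  {"x":6,"y":0,"z":0,"spin":0,"jaw":1},
  {"x":6,"y":0,"z":0,"spin":0,"jaw":1},
  {"x":8,"y":0,"z":0,"spin":0,"jaw":1},
  {"x":0,"y":0,"z":0,"spin":0,"jaw":1},
])

```text
t: 18.42
tcp_pos: [0.4633, -0.001, -0.0191]
orientation: [0.046, 0.999, 0.0, -0.0]
ft_force: [1.6, 0.9, 8.6]
opening: 0.025
```

```bash
python3 go.py .466 -.0015 -.02 3.048
python3 - <<'E'
from h import *
p,d=env.grab_frame('scene'); cv2.imwrite('pics/s7.png',cv2.resize(p[130:290,180:390,::-1],(788,600),interpolation=cv2.INTER_CUBIC))
E
```

```text
t 18.43 tcp [ 0.4633 -0.001  -0.0191] psi 3.0491 tilt [-0.0002  0.0003] open 0.025 F [1.6 0.9 8.6]
spin 0.001 then x -2.7 y -0.3 z 0.9
nospin x -2.7 y -0.3
```

View pics/s7.png

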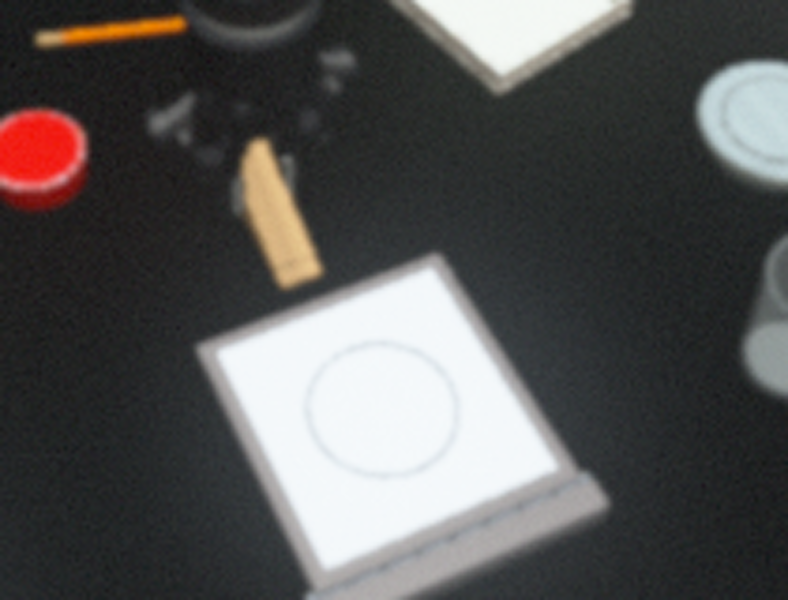

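The wedge is out, held at (265,200) with its thin end at (300,275), and the panel has dropped flat. Lift and carry to the tray next.

Call:
send_rows([
  {"x":0,"y":0,"z":-20,"spin":0,"jaw":1},
  {"x":0,"y":0,"z":-30,"spin":0,"jaw":1},
  {"x":0,"y":0,"z":-30,"spin":-0.11,"jaw":1},
  {"x":0,"y":0,"z":0,"spin":-0.11,"jaw":1},
  {"x":0,"y":0,"z":0,"spin":0,"jaw":1},
])

```text
t: 19.1
tcp_pos: [0.4607, -0.0011, 0.0595]
orientation: [-0.063, 0.998, 0.0, -0.003]
ft_force: [0.2, 0.1, 0.0]
opening: 0.025
```

```bash
python3 go.py .373 .237 .06 -3.014
```

```text
t 19.1 tcp [ 0.4607 -0.0011  0.0595] psi -3.0155 tilt [-0.0054  0.0001] open 0.025 F [0.2 0.1 0. ]
spin -0.002 then x 56.7 y 247.3 z -0.5
nospin x 57.1 y 247.2
```

Call:
send_rows([
  {"x":7,"y":30,"z":0,"spin":0,"jaw":1},
  {"x":7,"y":30,"z":0,"spin":0,"jaw":1},
  {"x":7,"y":30,"z":0,"spin":0,"jaw":1},
  {"x":7,"y":30,"z":0,"spin":0,"jaw":1},
  {"x":7,"y":30,"z":0,"spin":0,"jaw":1},
  {"x":7,"y":30,"z":0,"spin":0,"jaw":1},
  {"x":7,"y":30,"z":0,"spin":0,"jaw":1},
  {"x":7,"y":30,"z":0,"spin":0,"jaw":1},
  {"x":1,"y":7,"z":0,"spin":0,"jaw":1},
  {"x":0,"y":0,"z":0,"spin":0,"jaw":1},
  {"x":0,"y":0,"z":0,"spin":0,"jaw":1},
])

```text
t: 20.48
tcp_pos: [0.3754, 0.2353, 0.0599]
orientation: [-0.063, 0.998, -0.001, -0.001]
ft_force: [-0.6, 0.6, -0.8]
opening: 0.025
```

```bash
python3 go.py .373 .237 -.014 -3.014
python3 - <<'E'
from h import *
p,d=env.grab_frame('scene'); cv2.imwrite('pics/s8.png',cv2.resize(p[60:220,200:410,::-1],(788,600),interpolation=cv2.INTER_CUBIC))
E
```

```text
t 20.48 tcp [0.3754 0.2353 0.0599] psi -3.0158 tilt [-0.0021 -0.0014] open 0.025 F [-0.6  0.6 -0.8]
spin -0.002 then x 2.2 y 2.0 z 73.9
nospin x 2.2 y 1.9
```

View pics/s8.png

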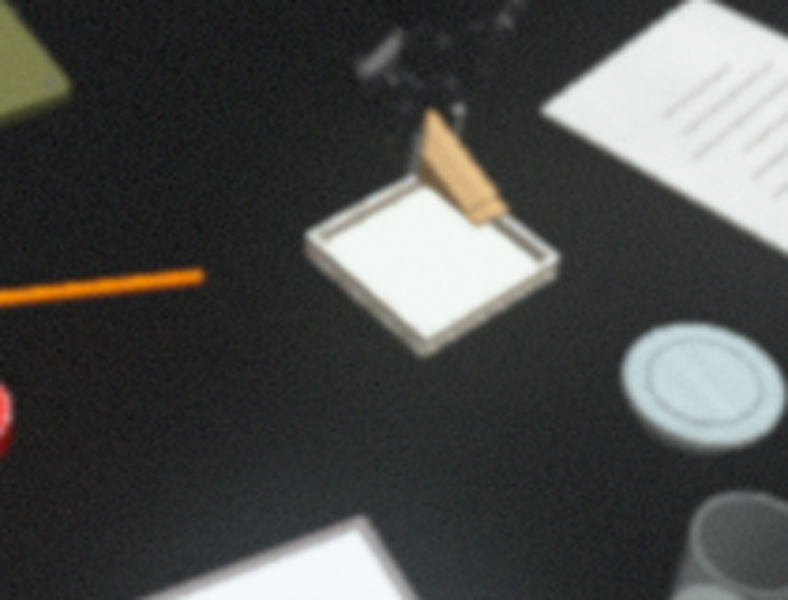

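The wedge is level above the tray, aligned with its sides, at (460,170). Lower and release with the jaws only partly opened.

Call:
send_rows([
  {"x":2,"y":2,"z":20,"spin":0,"jaw":1},
  {"x":0,"y":0,"z":20,"spin":0,"jaw":1},
  {"x":0,"y":0,"z":20,"spin":0,"jaw":1},
  {"x":0,"y":0,"z":10,"spin":0,"jaw":1},
  {"x":0,"y":0,"z":4,"spin":0,"jaw":1},
  {"x":0,"y":0,"z":0,"spin":0,"jaw":1},
  {"x":0,"y":0,"z":0,"spin":0,"jaw":1},
])

```text
t: 21.4
tcp_pos: [0.374, 0.2385, -0.0131]
orientation: [-0.064, 0.998, 0.0, 0.0]
ft_force: [-0.8, -0.2, -1.3]
opening: 0.0253
```

Call:
send_rows([
  {"x":0,"y":0,"z":0.7,"spin":0,"jaw":1},
  {"x":0,"y":0,"z":0,"spin":0,"jaw":0.6},
  {"x":0,"y":0,"z":0,"spin":0,"jaw":0.5},
  {"x":0,"y":0,"z":0,"spin":0,"jaw":0.5},
  {"x":0,"y":0,"z":-20,"spin":0,"jaw":0.5},
  {"x":0,"y":0,"z":-30,"spin":0,"jaw":0.5},
  {"x":0,"y":0,"z":-40,"spin":0,"jaw":0.5},
  {"x":0,"y":0,"z":-40,"spin":0,"jaw":0.5},
  {"x":0,"y":0,"z":0,"spin":0,"jaw":0.5},
])

```text
t: 22.52
tcp_pos: [0.3761, 0.2398, 0.1186]
orientation: [-0.064, 0.998, 0.002, 0.003]
ft_force: [0.6, 0.2, -0.4]
opening: 0.0429
```

```bash
python3 go.py .4165 -.2325 .11 -3.1416
python3 - <<'E'
from h import *
from meas import zmap
p,d=env.grab_frame('scene'); cv2.imwrite('pics/s9.png',cv2.resize(p[60:220,200:410,::-1],(788,600),interpolation=cv2.INTER_CUBIC))
print((pix('scene',[[.3966,.24,.004]])-[200,60])*3.75)
E
```

```text
t 22.52 tcp [0.3761 0.2398 0.1186] psi -3.0144 tilt [0.0049 0.0035] open 0.0429 F [ 0.6  0.2 -0.4]
spin 0.127 then x -40.4 y -472.3 z 8.6
nospin x 19.8 y -473.6
[[427.9792391 259.8439505]]
```

View pics/s9.png

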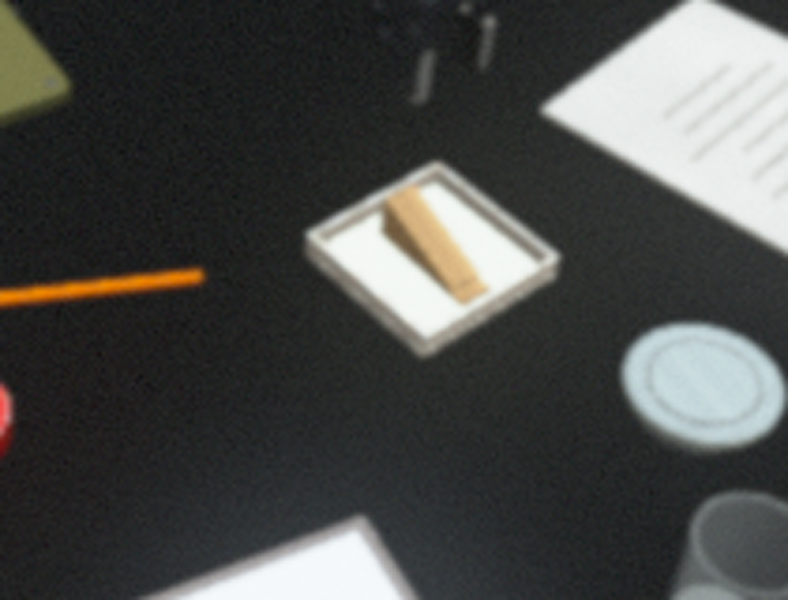

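The wedge lies flat in the tray, slope up, about the middle at (435,245). Now the small dish.

Call:
send_rows([
  {"x":0,"y":0,"z":0,"spin":0.127,"jaw":0},
  {"x":-3,"y":-36,"z":0,"spin":0,"jaw":0},
  {"x":-3,"y":-36,"z":0,"spin":0,"jaw":0},
  {"x":-3,"y":-36,"z":0,"spin":0,"jaw":0},
  {"x":-3,"y":-36,"z":0,"spin":0,"jaw":0},
  {"x":-3,"y":-36,"z":0,"spin":0,"jaw":0},
  {"x":-3,"y":-36,"z":0,"spin":0,"jaw":0},
  {"x":-3,"y":-36,"z":0,"spin":0,"jaw":0},
  {"x":-3,"y":-36,"z":0,"spin":0,"jaw":0},
  {"x":-3,"y":-36,"z":0,"spin":0,"jaw":0},
  {"x":-3,"y":-36,"z":0,"spin":0,"jaw":0},
  {"x":-3,"y":-36,"z":0,"spin":0,"jaw":0},
  {"x":-3,"y":-36,"z":0,"spin":0,"jaw":0},
  {"x":-3,"y":-36,"z":0,"spin":0,"jaw":0},
  {"x":0,"y":-4,"z":0,"spin":0,"jaw":0},
  {"x":0,"y":0,"z":0,"spin":0,"jaw":0},
  {"x":0,"y":0,"z":0,"spin":0,"jaw":0},
])

```text
t: 24.7
tcp_pos: [0.412, -0.2326, 0.1151]
orientation: [-0.001, 1.0, 0.0, -0.001]
ft_force: [-1.2, 0.1, 0.4]
opening: 0.0854
```

```bash
python3 go.py .4165 -.2325 .021 3.1416
python3 - <<'E'
from h import *
p,d=env.grab_frame('scene'); cv2.imwrite('pics/s10.png',cv2.resize(p[120:280,70:280,::-1],(788,600),interpolation=cv2.INTER_CUBIC))
E
```

```text
t 24.7 tcp [ 0.412  -0.2326  0.1151] psi -3.1404 tilt [-0.0025  0.0009] open 0.0854 F [-1.2  0.1  0.4]
spin -6.282 then x -4.5 y 0.1 z 94.1
nospin x -4.5 y 0.0
```

View pics/s10.png

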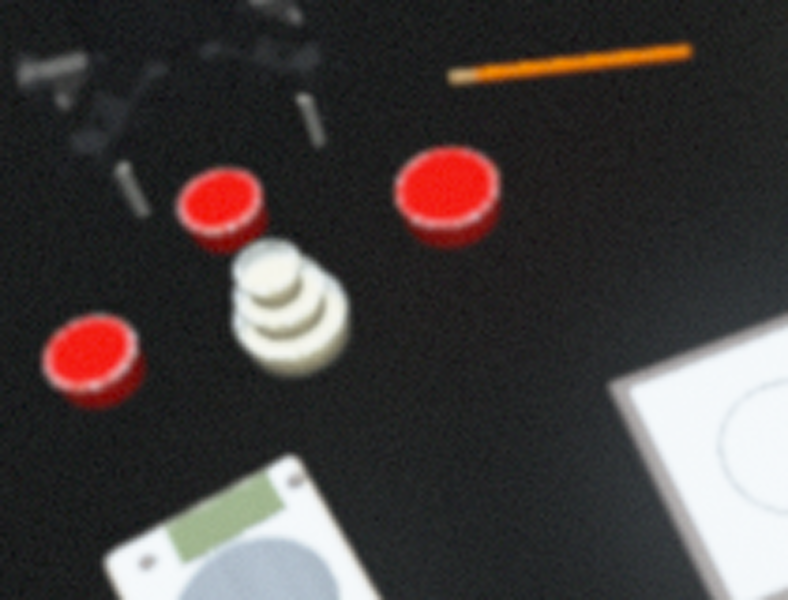

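The stack is intact at (290,300), with the open gripper above it. Descend around the small dish and close gently.

Call:
send_rows([
  {"x":-4.5,"y":0,"z":24,"spin":0,"jaw":0},
  {"x":0,"y":0,"z":24,"spin":0,"jaw":0},
  {"x":0,"y":0,"z":20,"spin":0,"jaw":0},
  {"x":0,"y":0,"z":15,"spin":0,"jaw":0},
  {"x":0,"y":0,"z":10,"spin":0,"jaw":0},
  {"x":0,"y":0,"z":0,"spin":0,"jaw":0},
  {"x":0,"y":0,"z":0,"spin":0,"jaw":0.3},
  {"x":0,"y":0,"z":0,"spin":0,"jaw":0.5},
  {"x":0,"y":0,"z":0,"spin":0,"jaw":1},
  {"x":0,"y":0,"z":0,"spin":0,"jaw":1},
  {"x":0,"y":0,"z":0,"spin":0,"jaw":1},
], grip_force=25)

```text
t: 26.12
tcp_pos: [0.4175, -0.2341, 0.0233]
orientation: [-0.0, 1.0, -0.0, -0.0]
ft_force: [0.2, 0.3, 4.2]
opening: 0.035
```

```bash
python3 go.py .589 -.311 .08 3.1416
```

```text
t 26.12 tcp [ 0.4175 -0.2341  0.0233] psi -3.1415 tilt [-0.     -0.0008] open 0.035 F [0.2 0.3 4.2]
spin -6.283 then x -171.5 y -76.9 z -56.7
nospin x -171.4 y -77.0
```

Call:
send_rows([
  {"x":0,"y":0,"z":-6,"spin":0,"jaw":1},
  {"x":0,"y":0,"z":-15,"spin":0,"jaw":1},
  {"x":0,"y":0,"z":-25,"spin":0,"jaw":1},
  {"x":0,"y":0,"z":-12,"spin":0,"jaw":1},
  {"x":-25,"y":-11,"z":0,"spin":0,"jaw":1},
  {"x":-25,"y":-11,"z":0,"spin":0,"jaw":1},
  {"x":-25,"y":-11,"z":0,"spin":0,"jaw":1},
  {"x":-25,"y":-11,"z":0,"spin":0,"jaw":1},
  {"x":-25,"y":-11,"z":0,"spin":0,"jaw":1},
  {"x":-25,"y":-11,"z":0,"spin":0,"jaw":1},
  {"x":-22,"y":-11,"z":0,"spin":0,"jaw":1},
  {"x":0,"y":0,"z":0,"spin":0,"jaw":1},
  {"x":0,"y":0,"z":0,"spin":0,"jaw":1},
])

```text
t: 27.75
tcp_pos: [0.588, -0.3102, 0.0799]
orientation: [-0.0, 1.0, 0.0, -0.001]
ft_force: [0.3, -0.4, -0.4]
opening: 0.0352
```

```bash
python3 go.py .589 -.311 .0095 3.1416
python3 - <<'E'
from h import *
p,d=env.grab_frame('scene'); cv2.imwrite('pics/s11.png',cv2.resize(p[150:330,50:280,::-1],(766,600),interpolation=cv2.INTER_CUBIC))
E
```

```text
t 27.75 tcp [ 0.588  -0.3102  0.0799] psi -3.1414 tilt [-0.003   0.0008] open 0.0352 F [ 0.3 -0.4 -0.4]
spin -6.283 then x -1.0 y -0.8 z 70.4
nospin x -1.0 y -0.8
```

View pics/s11.png

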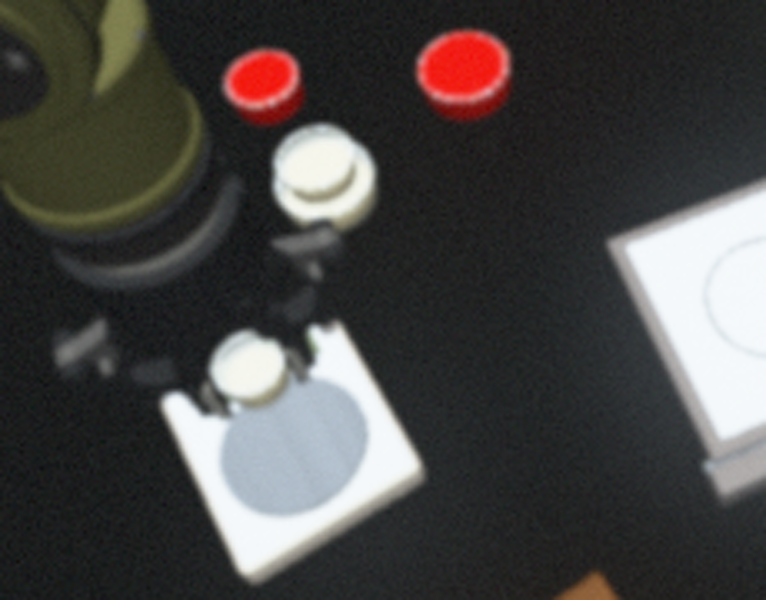

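The small dish is held at (250,368) above the pan. I'll check its centring before lowering.

Run:
```python
from meas import *
p,d=env.grab_frame('scene'); P=zmap('scene',d)
print(circ('scene',P,.59,-.311,.022,.119,.137,.1286))
m=(np.hypot(P[...,0]-.59,P[...,1]+.311)<.03)&(p.sum(2)>480)&(P[...,2]>.09)&(P[...,2]<.15)
print(np.percentile(P[m][:,2],[1,5,50,80,95]))
W=(m&(P[...,2]>.118)).astype(np.uint8)
c=max(cv2.findContours(W,0,1)[0],key=cv2.contourArea); q=onz('scene',c.reshape(-1,2),.1286)[:,:2].astype(np.float32); print(cv2.fitEllipse(q))
```

```text
(array([ 0.5889, -0.3125]), 0.0218, array([ 0.5883, -0.311 ]), array([0.0372, 0.0388]))
[0.10678709 0.11330509 0.1293465  0.13048263 0.13140866]
((0.5872367024421692, -0.31027740240097046), (0.03269929438829422, 0.037940964102745056), 111.24806213378906)
```

Call:
send_rows([
  {"x":-1,"y":-0.8,"z":20,"spin":0,"jaw":1},
  {"x":0,"y":0,"z":20,"spin":0,"jaw":1},
  {"x":0,"y":0,"z":18,"spin":0,"jaw":1},
  {"x":0,"y":0,"z":8,"spin":0,"jaw":1},
  {"x":0,"y":0,"z":4,"spin":0,"jaw":1},
  {"x":0,"y":0,"z":0,"spin":0,"jaw":1},
  {"x":0,"y":0,"z":0,"spin":0,"jaw":1},
])

```text
t: 28.72
tcp_pos: [0.5906, -0.3119, 0.0114]
orientation: [-0.0, 1.0, -0.0, 0.0]
ft_force: [0.0, 0.1, -0.6]
opening: 0.035
```

```bash
python3 go.py .589 -.311 .0085 3.1416
```

```text
t 28.73 tcp [ 0.5906 -0.3119  0.0114] psi -3.1414 tilt [ 0.0002 -0.0009] open 0.035 F [ 0.   0.1 -0.6]
spin -6.283 then x 1.6 y 0.9 z 2.9
nospin x 1.6 y 0.9
```

Call:
send_rows([
  {"x":1,"y":0.5,"z":1,"spin":0,"jaw":1},
  {"x":0,"y":0,"z":1,"spin":0,"jaw":1},
  {"x":0,"y":0,"z":0,"spin":0,"jaw":1},
])

```text
t: 29.1
tcp_pos: [0.589, -0.311, 0.0085]
orientation: [-0.0, 1.0, -0.0, -0.001]
ft_force: [-0.1, 0.7, -1.8]
opening: 0.0356
```

Call:
send_rows([
  {"x":0,"y":0,"z":0.4,"spin":0,"jaw":1},
  {"x":0,"y":0,"z":0,"spin":0,"jaw":1},
  {"x":0,"y":0,"z":0,"spin":0,"jaw":0.5},
  {"x":0,"y":0,"z":0,"spin":0,"jaw":0.3},
  {"x":0,"y":0,"z":0,"spin":0,"jaw":0},
  {"x":0,"y":0,"z":0,"spin":0,"jaw":0},
  {"x":0,"y":0,"z":-10,"spin":0,"jaw":0},
  {"x":0,"y":0,"z":-30,"spin":0,"jaw":0},
  {"x":0,"y":0,"z":-30,"spin":0,"jaw":0},
  {"x":25,"y":11,"z":-10,"spin":0,"jaw":0},
  {"x":25,"y":11,"z":0,"spin":0,"jaw":0},
  {"x":25,"y":11,"z":0,"spin":0,"jaw":0},
  {"x":25,"y":11,"z":0,"spin":0,"jaw":0},
  {"x":25,"y":11,"z":0,"spin":0,"jaw":0},
  {"x":25,"y":11,"z":0,"spin":0,"jaw":0},
  {"x":23,"y":11,"z":0,"spin":0,"jaw":0},
  {"x":0,"y":0,"z":0,"spin":0,"jaw":0},
  {"x":0,"y":0,"z":0,"spin":0,"jaw":0},
])

```text
t: 31.35
tcp_pos: [0.4176, -0.2349, 0.0891]
orientation: [-0.0, 1.0, -0.001, 0.001]
ft_force: [0.0, -0.6, 0.8]
opening: 0.0855
```

```bash
python3 go.py .4165 -.2325 -.002 3.1416
python3 - <<'E'
from meas import *
p,d=env.grab_frame('scene'); cv2.imwrite('pics/s12.png',cv2.resize(p[120:330,50:320,::-1],(771,600),interpolation=cv2.INTER_CUBIC))
P=zmap('scene',d)
print('small',circ('scene',P,.589,-.311,.03,.050,.065,.057)); print('med',circ('scene',P,.416,-.232,.05,.04,.057,.048))
print('pan',circ('scene',P,.587,-.309,.047,.0295,.045,.033))
E
```

```text
t 31.35 tcp [ 0.4176 -0.2349  0.0891] psi -3.1414 tilt [ 0.0014 -0.0016] open 0.0855 F [ 0.  -0.6  0.8]
spin -6.283 then x 1.1 y 2.4 z 91.1
nospin x 1.1 y 2.4
small (array([ 0.5874, -0.3099]), 0.0196, array([ 0.5875, -0.31  ]), array([0.0352, 0.0379]))
med (array([ 0.4171, -0.2331]), 0.0277, array([ 0.417 , -0.2328]), array([0.0486, 0.054 ]))
pan (array([ 0.589 , -0.3112]), 0.0433, array([ 0.589, -0.312]), array([0.0819, 0.0845]))
```

View pics/s12.png

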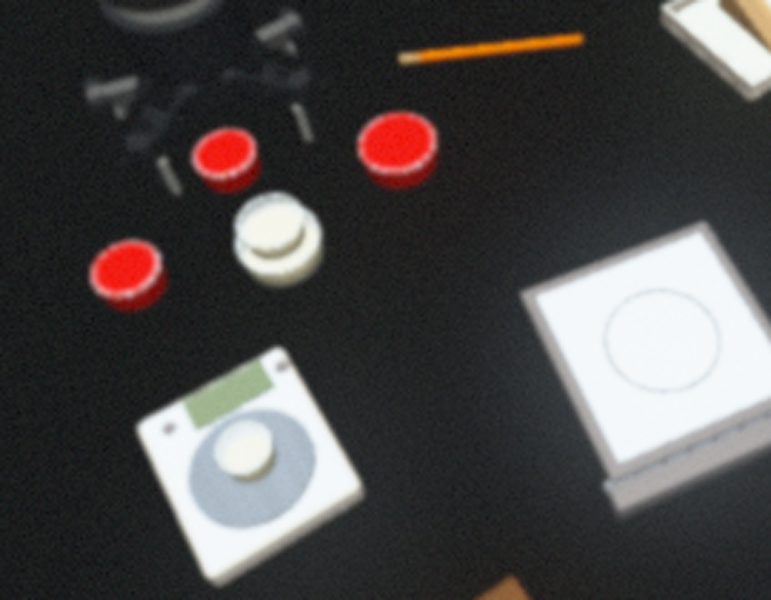

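The small dish stands about 2 mm from the pan centre (at (245,448) in view). The medium and large dishes are undisturbed. Grasp the medium one.

Call:
send_rows([
  {"x":0.6,"y":-2,"z":24,"spin":0,"jaw":0},
  {"x":0,"y":0,"z":24,"spin":0,"jaw":0},
  {"x":0,"y":0,"z":20,"spin":0,"jaw":0},
  {"x":0,"y":0,"z":12,"spin":0,"jaw":0},
  {"x":0,"y":0,"z":8,"spin":0,"jaw":0},
  {"x":0,"y":0,"z":0,"spin":0,"jaw":0},
  {"x":0,"y":0,"z":0,"spin":0,"jaw":0},
])

```text
t: 32.28
tcp_pos: [0.416, -0.2364, 0.0008]
orientation: [-0.0, 1.0, -0.0, -0.0]
ft_force: [0.4, 0.1, -0.9]
opening: 0.0854
```

```bash
python3 go.py .417 -.2328 0 3.1416
```

```text
t 32.27 tcp [ 0.416  -0.2364  0.0008] psi -3.1414 tilt [-0.0001 -0.0008] open 0.0854 F [ 0.4  0.1 -0.9]
spin -6.283 then x -1.0 y 3.6 z 0.8
nospin x -1.0 y 3.6
```

Call:
send_rows([
  {"x":-1,"y":3.6,"z":0,"spin":0,"jaw":0},
  {"x":0,"y":0,"z":0,"spin":0,"jaw":0},
  {"x":0,"y":0,"z":0,"spin":0,"jaw":0.25},
  {"x":0,"y":0,"z":0,"spin":0,"jaw":0.35},
  {"x":0,"y":0,"z":0,"spin":0,"jaw":1},
  {"x":0,"y":0,"z":0,"spin":0,"jaw":1},
  {"x":0,"y":0,"z":0,"spin":0,"jaw":1},
], grip_force=25)

```text
t: 33.15
tcp_pos: [0.4165, -0.2326, 0.0006]
orientation: [-0.0, 1.0, -0.0, -0.0]
ft_force: [-1.1, 0.9, 5.5]
opening: 0.0489
```

```bash
python3 go.py .594 .3105 .07 3.1416
```

```text
t 33.15 tcp [ 0.4165 -0.2326  0.0006] psi -3.1415 tilt [-0.0008 -0.0005] open 0.0489 F [-1.1  0.9  5.5]
spin -6.283 then x -177.5 y 543.1 z -69.4
nospin x -177.5 y 543.1
```

Call:
send_rows([
  {"x":0,"y":0,"z":-6,"spin":0,"jaw":1},
  {"x":0,"y":0,"z":-15,"spin":0,"jaw":1},
  {"x":0,"y":0,"z":-25,"spin":0,"jaw":1},
  {"x":0,"y":0,"z":-25,"spin":0,"jaw":1},
  {"x":-12.5,"y":38,"z":0,"spin":0,"jaw":1},
  {"x":-12.5,"y":38,"z":0,"spin":0,"jaw":1},
  {"x":-12.5,"y":38,"z":0,"spin":0,"jaw":1},
  {"x":-12.5,"y":38,"z":0,"spin":0,"jaw":1},
  {"x":-12.5,"y":38,"z":0,"spin":0,"jaw":1},
  {"x":-12.5,"y":38,"z":0,"spin":0,"jaw":1},
  {"x":-12.5,"y":38,"z":0,"spin":0,"jaw":1},
  {"x":-12.5,"y":38,"z":0,"spin":0,"jaw":1},
  {"x":-12.5,"y":38,"z":0,"spin":0,"jaw":1},
  {"x":-12.5,"y":38,"z":0,"spin":0,"jaw":1},
  {"x":-12.5,"y":38,"z":0,"spin":0,"jaw":1},
  {"x":-12.5,"y":38,"z":0,"spin":0,"jaw":1},
  {"x":-12.5,"y":38,"z":0,"spin":0,"jaw":1},
  {"x":-12.5,"y":38,"z":0,"spin":0,"jaw":1},
  {"x":0,"y":0,"z":0,"spin":0,"jaw":1},
  {"x":0,"y":0,"z":0,"spin":0,"jaw":1},
])

```text
t: 35.65
tcp_pos: [0.5907, 0.299, 0.0704]
orientation: [-0.0, 1.0, -0.001, -0.001]
ft_force: [-0.5, -0.6, -0.2]
opening: 0.0488
```

```bash
python3 go.py .594 .3105 .006 3.1416
python3 - <<'E'
from meas import *
p,d=env.grab_frame('scene'); cv2.imwrite('pics/s13.png',cv2.resize(p[80:290,240:510,::-1],(771,600),interpolation=cv2.INTER_CUBIC))
P=zmap('scene',d); zt=env.sense()['tcp_pos'][2]+.048
print(zt,circ('scene',P,.594,.31,.03,zt-.008,zt+.008,zt))
E
```

```text
t 35.65 tcp [0.5907 0.299  0.0704] psi -3.1413 tilt [-0.0024 -0.0014] open 0.0488 F [-0.5 -0.6 -0.2]
spin -6.283 then x -3.3 y 11.5 z 64.4
nospin x -3.3 y 11.5
0.11853982988453314 (array([0.5989, 0.3046]), 0.0296, array([0.6   , 0.3068]), array([0.0263, 0.0597]))
```

View pics/s13.png

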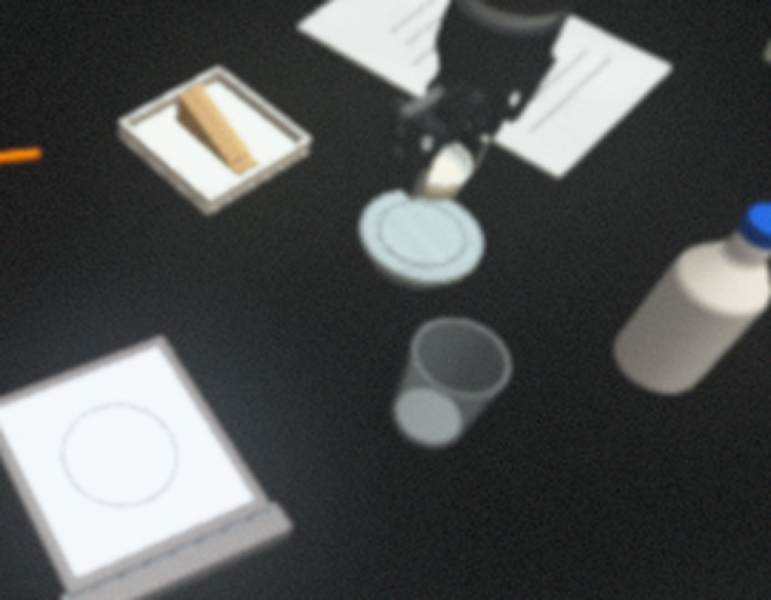

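The medium dish is held at (445,170) above the turntable's far side. Move over and lower.

Call:
send_rows([
  {"x":-3.3,"y":11.5,"z":0,"spin":0,"jaw":1},
  {"x":0,"y":0,"z":20,"spin":0,"jaw":1},
  {"x":0,"y":0,"z":20,"spin":0,"jaw":1},
  {"x":0,"y":0,"z":14,"spin":0,"jaw":1},
  {"x":0,"y":0,"z":8,"spin":0,"jaw":1},
  {"x":0,"y":0,"z":0,"spin":0,"jaw":1},
  {"x":0,"y":0,"z":0,"spin":0,"jaw":1},
])

```text
t: 36.58
tcp_pos: [0.5953, 0.3113, 0.0097]
orientation: [-0.0, 1.0, 0.0, 0.0]
ft_force: [0.8, 0.0, -0.6]
opening: 0.0492
```

```bash
python3 go.py .594 .3105 .0050 3.1416
```

```text
t 36.58 tcp [0.5953 0.3113 0.0097] psi -3.1415 tilt [0.0001 0.0003] open 0.0492 F [ 0.8  0.  -0.6]
spin -6.283 then x 1.3 y -0.8 z 4.7
nospin x 1.3 y -0.8
```

Call:
send_rows([
  {"x":1,"y":-0.8,"z":2.5,"spin":0,"jaw":1},
  {"x":0,"y":0,"z":1.5,"spin":0,"jaw":1},
  {"x":0,"y":0,"z":0.5,"spin":0,"jaw":1},
  {"x":0,"y":0,"z":0,"spin":0,"jaw":1},
])

```text
t: 37.08
tcp_pos: [0.5936, 0.3102, 0.0046]
orientation: [-0.0, 1.0, -0.0, -0.001]
ft_force: [0.0, -1.1, 0.6]
opening: 0.0489
```

Call:
send_rows([
  {"x":0,"y":0,"z":0,"spin":0,"jaw":0.35},
  {"x":0,"y":0,"z":0,"spin":0,"jaw":0.2},
  {"x":0,"y":0,"z":0,"spin":0,"jaw":0},
  {"x":0,"y":0,"z":0,"spin":0,"jaw":0},
  {"x":0,"y":0,"z":-10,"spin":0,"jaw":0},
  {"x":0,"y":0,"z":-30,"spin":0,"jaw":0},
  {"x":0,"y":0,"z":-30,"spin":0,"jaw":0},
  {"x":12.5,"y":-38,"z":-10,"spin":0,"jaw":0},
  {"x":12.5,"y":-38,"z":0,"spin":0,"jaw":0},
  {"x":12.5,"y":-38,"z":0,"spin":0,"jaw":0},
  {"x":12.5,"y":-38,"z":0,"spin":0,"jaw":0},
  {"x":12.5,"y":-38,"z":0,"spin":0,"jaw":0},
  {"x":12.5,"y":-38,"z":0,"spin":0,"jaw":0},
  {"x":12.5,"y":-38,"z":0,"spin":0,"jaw":0},
  {"x":0,"y":0,"z":0,"spin":0,"jaw":0},
])

```text
t: 38.95
tcp_pos: [0.5053, 0.0422, 0.0854]
orientation: [0.002, 1.0, -0.0, -0.001]
ft_force: [-0.3, 0.1, -1.0]
opening: 0.0854
```

```bash
python3 go.py .4165 -.2325 .08 3.1416
python3 - <<'E'
from meas import *
p,d=env.grab_frame('scene'); cv2.imwrite('pics/s14.png',cv2.resize(p[:,:,::-1],(800,600),interpolation=cv2.INTER_CUBIC))
P=zmap('scene',d)
print('med',circ('scene',P,.594,.31,.04,.044,.06,.052)); print('tt',circ('scene',P,.594,.31,.09,.017,.06,.028))
print('large',circ('scene',P,.416,-.232,.06,.014,.033,.024))
E
```

```text
t 38.95 tcp [0.5053 0.0422 0.0854] psi 3.1382 tilt [-0.0012 -0.0007] open 0.0854 F [-0.3  0.1 -1. ]
spin -0.003 then x 88.8 y -274.7 z 5.4
nospin x 87.8 y -275.0
med (array([0.5947, 0.3079]), 0.0285, array([0.5942, 0.3084]), array([0.048 , 0.0544]))
tt (array([0.5933, 0.3092]), 0.0529, array([0.5946, 0.3094]), array([0.0987, 0.1024]))
large (array([ 0.4175, -0.2325]), 0.0348, array([ 0.4171, -0.2324]), array([0.0619, 0.0677]))
```

View pics/s14.png

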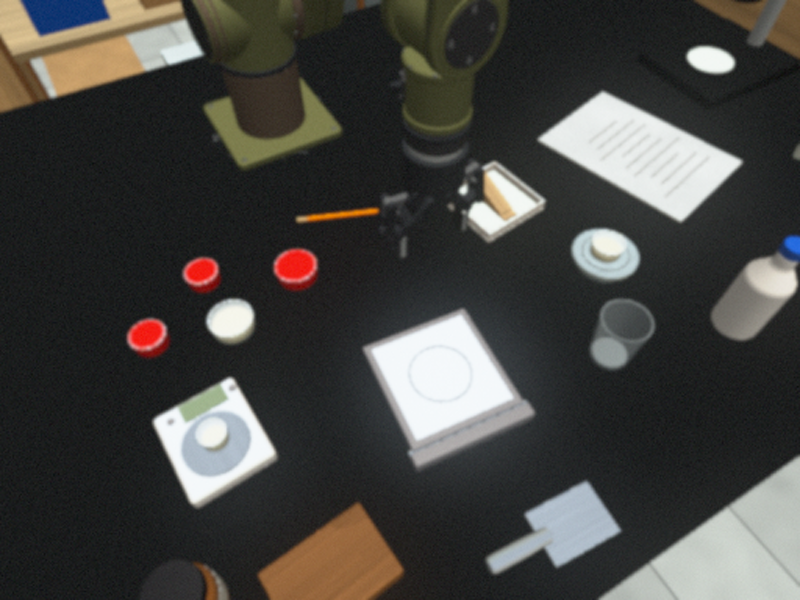

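The medium dish stands on the turntable centre (606,245), the small one on the pan, the wedge is in the tray, and the large dish sits free at (231,321). I'll measure the panel circle and the red neighbours.

Run:
```python
from meas import *
p,d=env.grab_frame('scene'); P=zmap('scene',d); pf=p.astype(float)
m=(pf[...,0]>150)&(pf[...,1]<110)
for c in cv2.findContours(m.astype(np.uint8),0,1)[0]:
    if cv2.contourArea(c)>60:
        q=onz('scene',c.reshape(-1,2),.02)[:,:2].astype(np.float32); print('red',cv2.minEnclosingCircle(q))
g=cv2.GaussianBlur(pf.mean(2),(0,0),.8); bg=cv2.medianBlur(pf.mean(2).astype(np.uint8),21)
D=bg-g; v,u=np.mgrid[0:384,0:512]; rr=np.hypot(u-281.6,v-238.7); M=(D>5)&(rr<27)&(rr>10)
q=onz('scene',np.c_[u[M],v[M]],.02)[:,:2].astype(np.float32)*1000; print('ring',M.sum(),cv2.fitEllipse(q),cv2.minEnclosingCircle(q))
W=(pf.sum(2)>640)&(rr<70); c=max(cv2.findContours(W.astype(np.uint8),0,1)[0],key=cv2.contourArea)
q=onz('scene',c.reshape(-1,2),.02)[:,:2].astype(np.float32)*1000; print('white',cv2.minAreaRect(q))
A=P[W];A=A[np.abs(A[:,2]-.02)<.012];print('plane',np.linalg.lstsq(np.c_[A[:,:2],np.ones(len(A))],A[:,2],rcond=None)[0],A[:,2].mean())
```

```text
red ((0.8200064301490784, -0.22595053911209106), 0.036947205662727356)
red ((0.7733949422836304, -0.2568930387496948), 0.0644274652004242)
red ((0.381039559841156, -0.3427356481552124), 0.027365155518054962)
red ((0.3081039786338806, -0.23906871676445007), 0.027739567682147026)
red ((0.369983434677124, -0.11106434464454651), 0.03460811823606491)
ring 324 ((639.937744140625, -18.4866886138916), (84.62175750732422, 84.81863403320312), 97.03630828857422) ((639.9502563476562, -18.12887191772461), 45.75257110595703)
white ((640.0887451171875, -18.287353515625), (141.68008422851562, 147.0670928955078), 84.55708312988281)
plane [ 5.14953575e-05 -4.96654471e-04  2.14985810e-02] 0.021542161901654505
```

Call:
send_rows([
  {"x":11,"y":-34,"z":0,"spin":0,"jaw":0},
  {"x":11,"y":-34,"z":0,"spin":0,"jaw":0},
  {"x":11,"y":-34,"z":0,"spin":0,"jaw":0},
  {"x":11,"y":-34,"z":0,"spin":0,"jaw":0},
  {"x":11,"y":-34,"z":0,"spin":0,"jaw":0},
  {"x":11,"y":-34,"z":0,"spin":0,"jaw":0},
  {"x":11,"y":-34,"z":0,"spin":0,"jaw":0},
  {"x":11,"y":-34,"z":0,"spin":0,"jaw":0},
  {"x":0,"y":0,"z":20,"spin":0,"jaw":0},
  {"x":0,"y":0,"z":0,"spin":0,"jaw":0},
  {"x":0,"y":0,"z":0,"spin":0,"jaw":0},
])

```text
t: 40.42
tcp_pos: [0.4192, -0.2273, 0.0652]
orientation: [-0.001, 1.0, -0.0, -0.0]
ft_force: [0.7, -0.3, 0.3]
opening: 0.0853
```

```bash
python3 go.py .4168 -.2325 -.025 3.1416
```

```text
t 40.42 tcp [ 0.4192 -0.2273  0.0652] psi -3.1399 tilt [-0.0006 -0.0003] open 0.0853 F [ 0.7 -0.3  0.3]
spin -6.282 then x 2.4 y -5.2 z 90.2
nospin x 2.4 y -5.2
```

Call:
send_rows([
  {"x":2.4,"y":-5.2,"z":0,"spin":0,"jaw":0},
  {"x":0,"y":0,"z":20,"spin":0,"jaw":0},
  {"x":0,"y":0,"z":15,"spin":0,"jaw":0},
  {"x":0,"y":0,"z":0,"spin":0,"jaw":0},
  {"x":0,"y":0,"z":0,"spin":0,"jaw":0},
])

```text
t: 41.05
tcp_pos: [0.4165, -0.2333, 0.0305]
orientation: [-0.0, 1.0, -0.0, -0.0]
ft_force: [0.1, -0.2, 0.0]
opening: 0.0857
```

```bash
python3 go.py .4168 -.2325 -.025 3.1416
```

```text
t 41.05 tcp [ 0.4165 -0.2333  0.0305] psi -3.1411 tilt [-0.0001 -0.0008] open 0.0857 F [ 0.1 -0.2  0. ]
spin -6.283 then x -0.3 y 0.8 z 55.5
nospin x -0.3 y 0.8
```

Call:
send_rows([
  {"x":0,"y":0.8,"z":20,"spin":0,"jaw":0},
  {"x":0,"y":0,"z":18,"spin":0,"jaw":0},
  {"x":0,"y":0,"z":10,"spin":0,"jaw":0},
  {"x":0,"y":0,"z":7,"spin":0,"jaw":0},
  {"x":0,"y":0,"z":0,"spin":0,"jaw":0},
  {"x":0,"y":0,"z":0,"spin":0,"jaw":0.15},
  {"x":0,"y":0,"z":0,"spin":0,"jaw":0.25},
  {"x":0,"y":0,"z":0,"spin":0,"jaw":1},
  {"x":0,"y":0,"z":0,"spin":0,"jaw":1},
  {"x":0,"y":0,"z":0,"spin":0,"jaw":1},
], grip_force=25)

```text
t: 42.3
tcp_pos: [0.4164, -0.2327, -0.0244]
orientation: [-0.0, 1.0, -0.001, 0.0]
ft_force: [-1.5, 0.2, 5.4]
opening: 0.0632
```

```bash
python3 go.py .6405 -.018 .06 3.1416
```

```text
t 42.3 tcp [ 0.4164 -0.2327 -0.0244] psi -3.1415 tilt [ 0.0001 -0.0013] open 0.0632 F [-1.5  0.2  5.4]
spin -6.283 then x -224.2 y 214.7 z -84.4
nospin x -224.2 y 214.7
```

Call:
send_rows([
  {"x":0,"y":0,"z":-6,"spin":0,"jaw":1},
  {"x":0,"y":0,"z":-15,"spin":0,"jaw":1},
  {"x":0,"y":0,"z":-25,"spin":0,"jaw":1},
  {"x":0,"y":0,"z":-25,"spin":0,"jaw":1},
  {"x":-24,"y":23,"z":0,"spin":0,"jaw":1},
  {"x":-24,"y":23,"z":0,"spin":0,"jaw":1},
  {"x":-24,"y":23,"z":0,"spin":0,"jaw":1},
  {"x":-24,"y":23,"z":0,"spin":0,"jaw":1},
  {"x":-24,"y":23,"z":0,"spin":0,"jaw":1},
  {"x":-24,"y":23,"z":0,"spin":0,"jaw":1},
  {"x":-24,"y":23,"z":0,"spin":0,"jaw":1},
  {"x":-24,"y":23,"z":0,"spin":0,"jaw":1},
  {"x":-24,"y":23,"z":0,"spin":0,"jaw":1},
  {"x":-8,"y":8,"z":0,"spin":0,"jaw":1},
  {"x":0,"y":0,"z":0,"spin":0,"jaw":1},
  {"x":0,"y":0,"z":0,"spin":0,"jaw":1},
])

```text
t: 44.3
tcp_pos: [0.6386, -0.0179, 0.0453]
orientation: [0.0, 1.0, -0.0, -0.001]
ft_force: [0.6, 0.5, -1.9]
opening: 0.0629
```

```bash
python3 go.py .6405 -.018 -.004 3.1416
python3 - <<'E'
from meas import *
p,d=env.grab_frame('scene'); cv2.imwrite('pics/s15.png',cv2.resize(p[120:310,180:420,::-1],(758,600),interpolation=cv2.INTER_CUBIC))
P=zmap('scene',d); zt=env.sense()['tcp_pos'][2]+.0485
W=(p.sum(2)>420)&(np.hypot(P[...,0]-.64,P[...,1]+.018)<.05)&(np.abs(P[...,2]-zt)<.008)
c=max(cv2.findContours(W.astype(np.uint8),0,1)[0],key=cv2.contourArea); q=onz('scene',c.reshape(-1,2),zt)[:,:2].astype(np.float32); print(zt,cv2.fitEllipse(q),cv2.minEnclosingCircle(q))
E
```

```text
t 44.3 tcp [ 0.6386 -0.0179  0.0453] psi 3.141 tilt [-0.0027 -0.0006] open 0.0629 F [ 0.6  0.5 -1.9]
spin -0.001 then x -1.9 y -0.1 z 49.3
nospin x -1.9 y -0.1
0.09390002694526021 ((0.6473525166511536, -0.015273813158273697), (0.04076329991221428, 0.06705959886312485), 25.345718383789062) ((0.6406395435333252, -0.01701097935438156), 0.034449584782123566)
```

View pics/s15.png

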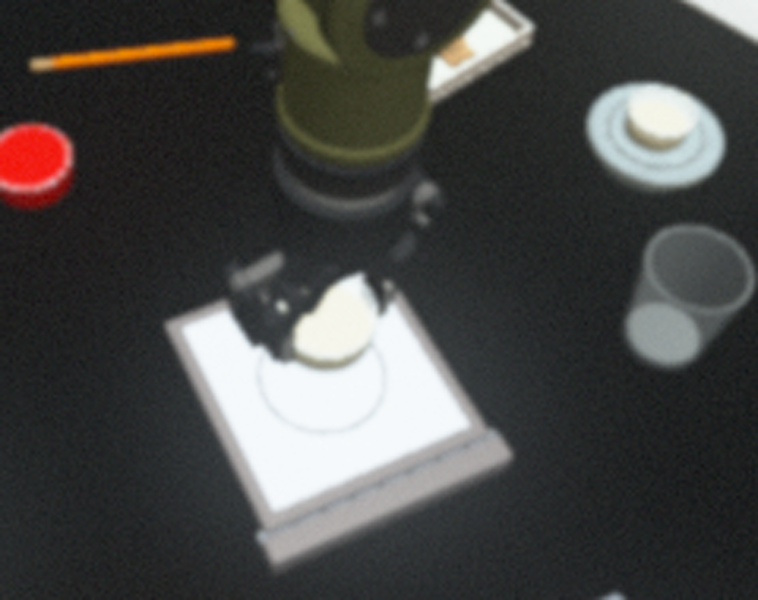

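The large dish is held level over the panel at (340,320). Lower it.

Call:
send_rows([
  {"x":-1.5,"y":0,"z":18,"spin":0,"jaw":1},
  {"x":0,"y":0,"z":16,"spin":0,"jaw":1},
  {"x":0,"y":0,"z":8,"spin":0,"jaw":1},
  {"x":0,"y":0,"z":2,"spin":0,"jaw":1},
  {"x":0,"y":0,"z":0,"spin":0,"jaw":1},
  {"x":0,"y":0,"z":0,"spin":0,"jaw":1},
])

```text
t: 45.1
tcp_pos: [0.6419, -0.0171, 0.0021]
orientation: [-0.0, 1.0, -0.0, 0.0]
ft_force: [-0.2, 0.2, -1.2]
opening: 0.0629
```

```bash
python3 go.py .6405 -.018 -.004 3.1416
```

```text
t 45.1 tcp [ 0.6419 -0.0171  0.0021] psi -3.1413 tilt [ 0.0002 -0.0003] open 0.0629 F [-0.2  0.2 -1.2]
spin -6.283 then x 1.4 y -0.9 z 6.1
nospin x 1.4 y -0.9
```

Call:
send_rows([
  {"x":1.4,"y":-0.9,"z":3,"spin":0,"jaw":1},
  {"x":0,"y":0,"z":2,"spin":0,"jaw":1},
  {"x":0,"y":0,"z":1,"spin":0,"jaw":1},
  {"x":0,"y":0,"z":0,"spin":0,"jaw":1},
])

```text
t: 45.6
tcp_pos: [0.6397, -0.0181, -0.0043]
orientation: [-0.0, 1.0, -0.0, -0.001]
ft_force: [-1.2, 0.2, 0.7]
opening: 0.0633
```

Call:
send_rows([
  {"x":0,"y":0,"z":0,"spin":0,"jaw":0.2},
  {"x":0,"y":0,"z":0,"spin":0,"jaw":0.1},
  {"x":0,"y":0,"z":0,"spin":0,"jaw":0},
  {"x":0,"y":0,"z":0,"spin":0,"jaw":0},
  {"x":0,"y":0,"z":-10,"spin":0,"jaw":0},
  {"x":0,"y":0,"z":-30,"spin":0,"jaw":0},
  {"x":0,"y":0,"z":-40,"spin":0,"jaw":0},
  {"x":30,"y":-10,"z":-30,"spin":0,"jaw":0},
  {"x":40,"y":-20,"z":-10,"spin":0,"jaw":0},
  {"x":40,"y":-20,"z":0,"spin":0,"jaw":0},
  {"x":40,"y":-20,"z":0,"spin":0,"jaw":0},
  {"x":40,"y":-20,"z":0,"spin":0,"jaw":0},
  {"x":40,"y":-20,"z":0,"spin":0,"jaw":0},
  {"x":0,"y":0,"z":0,"spin":0,"jaw":0},
  {"x":0,"y":0,"z":0,"spin":0,"jaw":0},
])

```text
t: 47.48
tcp_pos: [0.4113, -0.1284, 0.1166]
orientation: [0.0, 1.0, -0.0, 0.001]
ft_force: [-0.2, 0.2, -0.0]
opening: 0.0852
```

Run:
```python
from meas import *
s=env.sense();print(s['t'],s['tcp_pos'],s['opening'],s['dq'].round(3))
for n in('scene','top'):
    p,d=env.grab_frame(n); cv2.imwrite(f'pics/end_{n}.png',cv2.resize(p[:,:,::-1],(800,600),interpolation=cv2.INTER_CUBIC))
    P=zmap(n,d); print(n)
    for nm,a in dict(small=(.589,-.311,.03,.050,.065,.057),med=(.594,.31,.04,.044,.06,.052),large=(.64,-.018,.05,.035,.055,.044)).items():
        try:
            print(nm,circ(n,P,*a)); k=(np.hypot(P[...,0]-a[0],P[...,1]-a[1])<a[2]*.5)&(P[...,2]>a[3])&(P[...,2]<a[4]);A=P[k]; print('  plane',np.linalg.lstsq(np.c_[A[:,:2]-a[:2],np.ones(len(A))],A[:,2],rcond=None)[0].round(3))
        except Exception as e: print(nm,e)
    m=(p[...,0].astype(int)-p[...,2]>35)&(np.hypot(P[...,0]-.3966,P[...,1]-.24)<.06); c=max(cv2.findContours(m.astype(np.uint8),0,1)[0],key=cv2.contourArea)
    print('wedge',P[m].mean(0).round(3),cv2.minAreaRect((P[m][:,:2]*1000).astype(np.float32)),P[m][:,2].min(),P[m][:,2].max())
```

```text
47.475 [ 0.41133698 -0.12835643  0.11664345] 0.08517234952746366 [ 0.014  0.018  0.018 -0.003 -0.002 -0.001]
scene
small (array([ 0.5877, -0.3109]), 0.0201, array([ 0.5877, -0.3099]), array([0.0349, 0.0383]))
  plane [-0.063 -0.009  0.058]
med (array([0.5936, 0.308 ]), 0.0279, array([0.5942, 0.3085]), array([0.0487, 0.0537]))
  plane [0.002 0.014 0.053]
large (array([ 0.6394, -0.0192]), 0.0339, array([ 0.6393, -0.0192]), array([0.0619, 0.0666]))
  plane [-0.006 -0.005  0.045]
wedge [0.398 0.238 0.023] ((400.40753173828125, 239.6664581298828), (88.4614028930664, 29.191621780395508), 4.005343437194824) 0.00542680486264735 0.04200748551512279
top
small (array([ 0.5863, -0.3074]), 0.0181, array([ 0.5862, -0.3074]), array([0.0338, 0.0342]))
  plane [ 0.005 -0.025  0.056]
med (array([0.5917, 0.3107]), 0.0254, array([0.5918, 0.311 ]), array([0.0481, 0.0484]))
  plane [ 0.01  -0.004  0.052]
large (array([ 0.6378, -0.0143]), 0.0322, array([ 0.6381, -0.0146]), array([0.0609, 0.0626]))
  plane [ 0.015 -0.008  0.043]
wedge [0.397 0.242 0.024] ((398.581298828125, 243.03834533691406), (86.43378448486328, 26.156564712524414), 5.581583023071289) 0.004714765941079557 0.042392730393802536
```

View pics/end_scene.png

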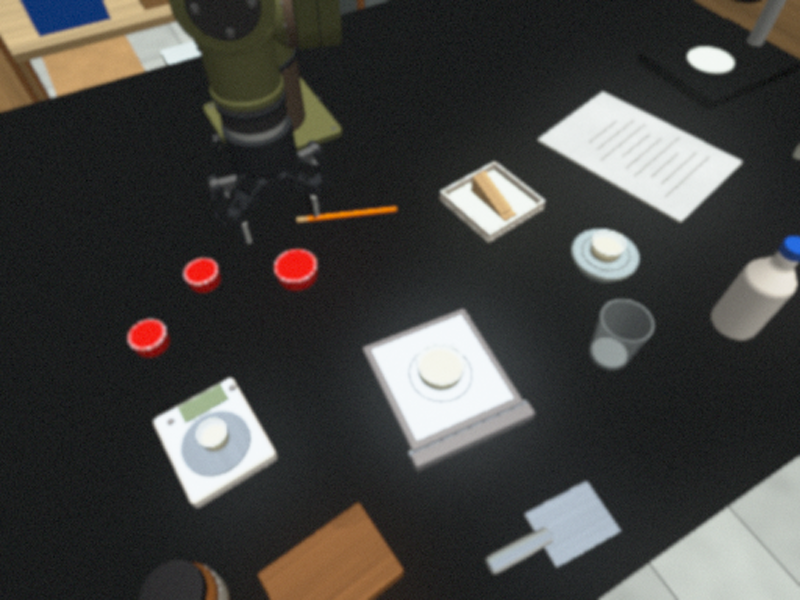

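View pics/end_top.png

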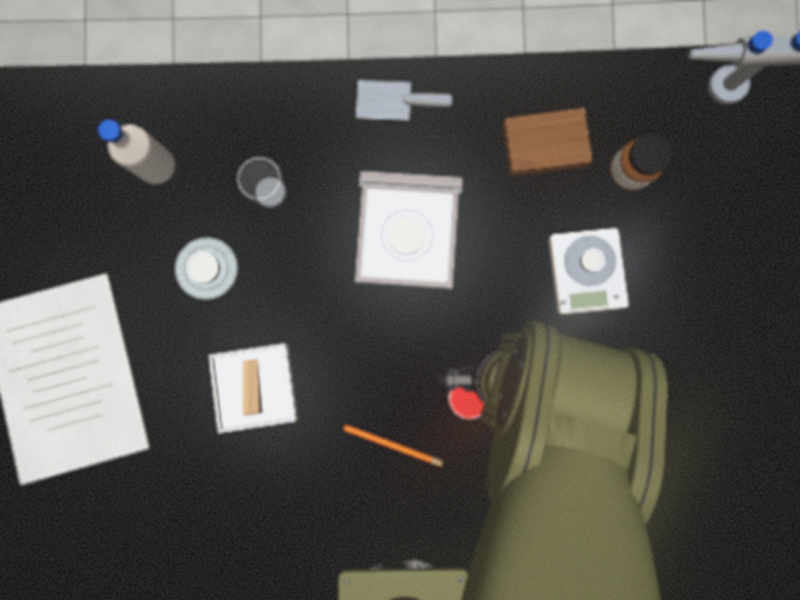

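Both views show it all in place: small dish on the pan, medium on the turntable, large in the panel circle, wedge slope-up in the tray, beaker unmoved and gripper clear. I'll hand in.

```bash
python3 -c "
from cell import env
print(env.finish_job())"
```

```text
the job is handed in; nothing more can be done
None
```

I pulled the wedge out and laid it slope up in the tray. Then I set the small dish on the balance pan, the medium one on the turntable and the large one in the panel circle. Everything was released and the job handed in at about 47.6 s; it gives no verdict.

**Last checks:**
- **Dishes:** all three were within about 4–5 mm of their centres in both views (limit 12 mm).
- **Panel:** it was flat, with a fitted slope below 0.001 rad.
- **Wedge:** it lay within about 5 mm of the tray centre.
- **Beaker:** it looked unmoved in the pictures; I did not re-measure it.
- **Gripper:** it was clear of everything.

**What went wrong or disagreed:**
- **Wrong reading:** the fingertips sit about 28 mm higher than the reported tool position implies. The first wedge grasp therefore closed on top of the wedge, pressing with about 5 N. I redid it lower.
- **Joint limit:** joint 6 hit its range early and tilted the tool by 0.033 rad. I corrected this before grasping anything.
- **Camera differences:** the two cameras disagree by 2–5 mm on positions.
- **Small-dish tilt:** one depth fit from the side camera gave the small dish's top a slope of 0.063 rad. The top camera gave 0.025, so I took it as noise over few pixels; both are below the 0.08 limit.

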